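Fit the 12 mm format strip in the tray nest

TASK

Find the 12 mm format strip among the three look-alikes in the black rack by gripping them across their thickness, press it gently down, clear of the end stop, between the steel wall and the green sprung shoe of the tray nest until it is fully home on its seat, then slide it along under the blue stop's nose until you feel it come firmly up against the stop's buffer screw, without forcing the buffer or shifting the stop. Leave the strip bearing on the buffer and let go, with the other two strips standing in the rack and the loose soap bars and the wrench left where they are.

Things in the scene. Friction and masses are not known exactly. Their poses are not given: they have to be found in the camera images.
- strip_a: White format strip, hat-shaped: base bar 110 long, 32 high; grip block 50 long, 40 high, centred on top (72 mm in all), one thickness throughout. The three look alike but one is 9, one 12, one 15 mm thick, unmarked; which stands where changes, so the finger opening on a gripped strip tells. 30 to 100 g. Origin: centre of the underside; x along the length, y through the thickness, z up. Either end may lead.
- strip_b: White format strip, hat-shaped: base bar 110 long, 32 high; grip block 50 long, 40 high, centred on top (72 mm in all), one thickness throughout. The three look alike but one is 9, one 12, one 15 mm thick, unmarked; which stands where changes, so the finger opening on a gripped strip tells. 30 to 100 g. Origin: centre of the underside; x along the length, y through the thickness, z up. Either end may lead.
- strip_c: White format strip, hat-shaped: base bar 110 long, 32 high; grip block 50 long, 40 high, centred on top (72 mm in all), one thickness throughout. The three look alike but one is 9, one 12, one 15 mm thick, unmarked; which stands where changes, so the finger opening on a gripped strip tells. 30 to 100 g. Origin: centre of the underside; x along the length, y through the thickness, z up. Either end may lead.
- rack: Fixed black rack, 140 x 200 mm, 36 high: three open-topped slots side by side along its y, 65 mm apart, the middle one at its centre. Each is 117 mm long (along x), 17 wide, its floor 12 mm above the table; in each a strip stands upright, length along the rack's x, 48 mm of it showing. Origin: centre of the underside.
- nest: Fixed tray nest: steel plate with a white-rimmed tray of cream bars (up to 38 mm high) on its +x part. Along its y at x = 0 runs the strip's channel, from a steel cheek at y = -115 mm: steel wall on the +x side, 25 mm high over the seat, top edge bevelled; green sprung shoe on the -x side; end stop at +y. Origin: at table level in the channel's middle line, 6 mm to -x of the wall's face; z up.
- seat (a point): Point on the channel's seat at the foot of the steel wall, at nest y = 0, 16 mm above the table; axes as the nest's. A strip that is home has its underside at this height, one side flat on the wall (a 12 mm strip's origin is then 6 mm to -x of here) and its length along the nest's y. Contact of over 60 N between strip and nest spoils the strip.
- shoe_mid (a point): Middle of the green shoe's face, 10 mm above the seat; shoe 110 mm long along the nest's y. At rest it leaves 9 mm to the wall; above 18 mm over the seat it is bevelled, the mouth about 18 mm wide 27 mm over the seat. A 12 mm strip pushes it back 3 mm against 4.5 N of spring, so pushing down and sliding along meet 3 to 10 N of drag, varying with friction. 15 mm does not go in.
- stop: End stop, lightly clamped: blue block with black clamp lever (top 77 mm over the seat, reaching to +x), in the channel's +y end, place varies. Origin: foot of its face (looks to -y), at seat height on the channel's middle line; axes as the nest's. From the face a nose 8 mm thick reaches 24 mm to -y over the channel, 35.5 mm above the seat: a strip that is home passes under it, 3.5 mm to spare.
- stop_face (a point): Point on the stop's face, 16 mm above the seat, on the channel's middle line. Here a buffer screw, 12 mm across, stands out to -y by 2 to 20 mm, half under the nose; its setting varies and is not measured: feel for it. Its black tip is sprung: 2 mm of travel at up to 2 N, then hard. A strip firmly on it has its origin 55 to 73 mm to -y of the face. Over 12 N spoils the buffer's setting.
- wrench: Bystander: steel wrench lying on the table.
- bar_1: Bystander: loose cream soap bar, 80 x 25 mm.
- bar_2: Bystander: loose cream soap bar, 80 x 25 mm.
Things that resemble listed ones, but are neither listed nor needed, are in the scene too. What is shaped like the strip_b but orange or red is not meant. Leave any orange look-alike of the strip_a alone.

How it is judged:
By the outcome, as a careful person would: the job done as asked, in the order asked, and still so for the second after the job is handed in, with the robot touching nothing.
It also fails if it takes over 67 s, if anything falls off the work surface, if the arm or the gripper's body presses on something with over 40 N, if the wrist force passes 120 N, or if a joint passes its speed limit or range.

ROBOT

A 6-joint arm with a two-finger parallel gripper is mounted at the origin on the work surface. World frame = base frame: x ahead of the robot, y to its left, z up, the work surface at z = 0. Lengths are in mm, angles in degrees, forces in N, time in s.
With the tool pointing down it reaches from about 375 to 925 mm from the base axis. Payload 5.7 kg.
Tool frame: the origin (TCP) lies at the very end of the fingers, on their centre line; the grasp point (between the pads) lies r.hold_point_z behind it (r.hold_point_z is the distance from the TCP to the grasp point, in mm); x points along the fingers, z is the direction in which the jaws open and shut, and the axes are right-handed (so a half turn about x gives the same grasp; the last joint's range is limited). The gripper opens to 85 mm and grips with 20 to 120 N. Pads are 22 mm wide; open, the fingers measure 114 mm over their backs; the gripper's body (76 mm by 85 mm) begins 54 mm behind the grasp point. The pads swing forward as they close: fully open they stand 13 mm farther back than shut.
Start: joints at [-69.677, 20.558, 86.54, -0, 72.909, -6.595], TCP at [271.605, -534.971, 231.267] pointing down, gripper open.
Joint ranges: [-170.27, 170.27], [-57.76, 135], [12.27, 136.19], [-55.21, 235.2], [11.17, 155.16], [-170.74, 170.74]. Speed limits (degrees/s): [136.94, 136.94, 180, 180, 180, 180].

INTERFACE

Orientations are given as [roll, pitch, yaw] about the fixed x, y, z axes, in that order (R = Rz(yaw) Ry(pitch) Rx(roll)).
In Python, from bench import r, optics, nets gives the robot as it stands.
- The arm moves only by the tool carry_out, never from a script. Its argument "deltas" is a list of rows, each an object with "dr": the turn, a rotation vector about the tool's x, y, z in degrees, a list of three; "dp": the shift along the tool's x, y, z in mm, a list of three; "jaw": the opening in per cent of the stroke, from 0 (shut) to 100 (fully open). A call has 1 to 5 rows; each row shifts and turns the pose as measured when the row begins, along the tool's axes as they then stand; what a row does not reach is not made up. A row lasts 1/8 s, in which the tool goes at most 62.5 mm and 10.7 degrees, less where a joint would pass 70% of its speed; a pose out of reach is approached as far as the arm can. A call with a gripper value outside its range is refused whole. The fingers move at their own pace and stop on an object; the grip force is fixed at half the most. Time passes only in rows, so rows that do not move let the fingers close. It gives the time, the measured TCP pose, the force and the opening at its end, in the units of the state.
- r.state(): the state, without advancing time (a new reading comes with each control period).
- optics.capture(name): name is "scene" or "top" or "wrist"; returns the picture (420x560x3 uint8, blue, green, red); there is no depth.
- optics.calibration(name): a dict with "vertical_fov" (degrees; the focal length in pixels is half the picture's height over the tangent of half this angle, whatever the lens; pixels are square), "cx", "cy" (the principal point, pixels), "R" (3x3) and "t" (3): a world point X has camera coordinates R X + t. Camera axes: x right, y down, z forward; pixel columns grow to the right and rows downward; lengths in mm; the calibration is good to about 2 mm. A picture is of the moment at which its call begins: read the wrist's pose just before it. calibration takes no time and is no camera call; for the wrist camera it gives the pose at the moment of the call.
- r.finish_job(): hands the job in, once; it reports no verdict.
Trained networks look in the newest picture that a camera, given by its name, has taken for a name from the list of things; names that differ only in an ending like _2 or _b are one class to them, and where a whole thing is asked for, a point or a joint stands for the part that bears it (a point fixed in the world has none). Each returns a list of dicts, best first, with "conf" (0 to 1); they miss things now and then, are a little off and sometimes report something else, mostly with a low value. They report only what shows in the picture. A call takes as long as a camera call. They do not tell look-alikes from the thing itself.
- nets.boxes_of(camera, target): "pixel" ([row, column] in pixels, amid what is visible of it).
- nets.masks_of(camera, target): "region" (420x560 bool, what is visible of it) and "pixel" ([row, column] in pixels, amid what is visible of it).
The state is a dict: "time": time; "joint_positions": joint angles; "joint_vel": joint speeds; "tau": joint torques, N m; "tcp_pos": TCP position; "orientation": TCP orientation; "contact_force": force on the tool from outside, world axes, zero at the start; "moment": the same for the moment, N m; "width": opening from 0.0 (shut) to 1.0 (fully open).
Only numpy, scipy, OpenCV 4.12 (cv2) and the standard library are available. Lean on these libraries where they do the work, as an engineer would, in place of code of your own. Each camera call takes 0.05 s, during which the arm holds its last target.

## Working session

There is one attempt and no reset: what is moved stays moved. The work goes in short steps, Python scripts to look and compute and a tool call to move; the robot and the scene stay as the last step left them, time stands still between calls to the robot, and variables do not carry over. Pictures are saved under pics/ and viewed, and the job is handed in when it is done.

Besides the shell and the picture viewer there is one more tool, called after "Request:" by a JSON object that holds its "name" and its "arguments", one argument or row to a line. carry_out: Moves the arm, as the interface text tells. Its arguments: {"type":"object","properties":{"deltas":{"type":"array"}},"required":["deltas"]}

```bash
ls; mkdir -p pics
python3 - <<'E'
from bench import r, optics, nets
import cv2
s=r.state(); print(s, r.hold_point_z)
for n in ["scene","top","wrist"]:
    im=optics.capture(n); cv2.imwrite(f"pics/{n}0.png",im)
    c=optics.calibration(n); print(n,c)
E
```

```text
pics
{'time': 0.0, 'joint_positions': array([-6.96786925e+01,  2.05988458e+01,  8.66016133e+01,  1.66535569e-04,
        7.29089444e+01, -6.59718107e+00]), 'joint_vel': array([-0.11930455,  0.07432486, -0.01899142,  0.04407035,  0.03485713,
        0.0913754 ]), 'tau': array([ 4.51229471e-04, -5.27630889e+01, -2.78619772e+01, -2.48910355e-04,
        1.32091329e-02, -1.10235575e-05]), 'tcp_pos': array([ 271.35646295, -534.33483459,  230.42669735]), 'orientation': array([173.31950312,  89.89059643, 110.23794256]), 'contact_force': array([-0.11277043, -0.80568486, -0.87472837]), 'moment': array([-0.00642102,  0.02273301, -0.01353901]), 'width': 0.997607738811086} 18.700000000000003
scene {'vertical_fov': 54.11420618661129, 'cx': 281.95232324150857, 'cy': 213.37125409848375, 'R': array([[-0.23021764,  0.97313752,  0.00179149],
       [ 0.79025554,  0.18802645, -0.58321715],
       [-0.56788734, -0.13285115, -0.81231432]]), 't': array([ 171.74141447, -364.72912672, 1230.08496414])}
top {'vertical_fov': 54.49897342307263, 'cx': 279.94731618102475, 'cy': 207.3865448005533, 'R': array([[-0.01388247, -0.99986106,  0.00922687],
       [-0.99636012,  0.0130565 , -0.08423799],
       [ 0.08410581, -0.01036272, -0.99640294]]), 't': array([-61.59286497, 528.57119255, 845.97951847])}
wrist {'vertical_fov': 59.36969897807102, 'cx': 276.98460057984886, 'cy': 205.84190059024513, 'R': array([[ 4.53602282e-01, -8.91204016e-01, -6.09883816e-04],
       [-8.48268828e-01, -4.31958909e-01,  3.06351917e-01],
       [-2.73285503e-01, -1.38444583e-01, -9.51918133e-01]]), 't': array([-599.20735148,  -40.79487947,  378.35057688])}
```

View pics/scene0.png

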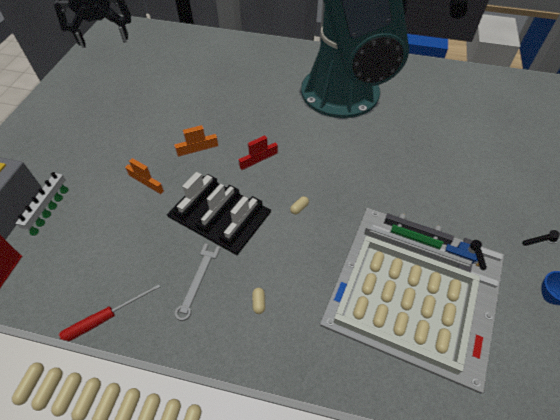

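View pics/top0.png

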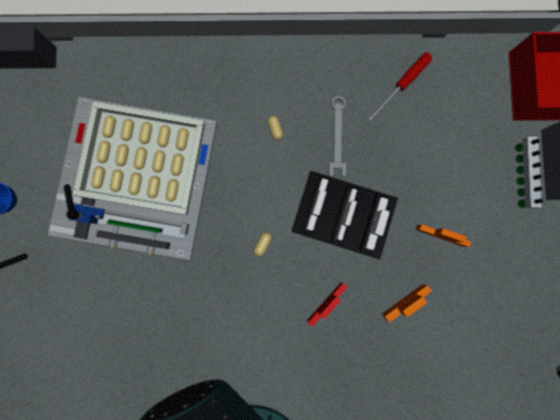

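View pics/wrist0.png

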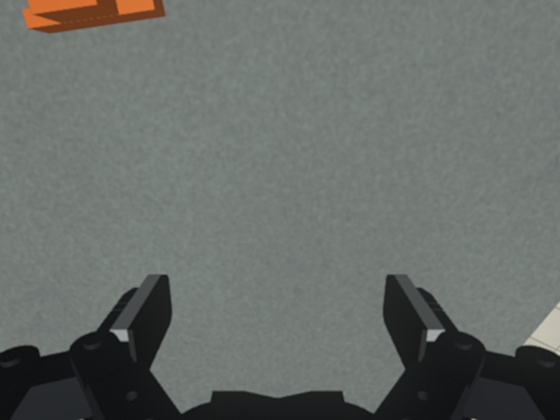

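The scene view shows the black rack at about (col 220, row 212) with three white strips, at (197,183), (215,203) and (240,215). The top view has them at (318,204), (348,213) and (378,223). The red and orange look-alikes lie outside the rack, in the top view at (327,304), (408,303) and (444,235), and I'll leave them alone. The nest is at (135,180) in the top view, with its lever and stop at (75,208).

Run:
```python
from bench import r, optics, nets
import cv2, numpy as np
for n in ["top","scene"]:
    im=optics.capture(n)
    for t in ["strip_a","rack","nest","stop","shoe_mid"]:
        for d in nets.masks_of(n,t):
            m=d["region"].astype(np.uint8); 
            rc=cv2.minAreaRect(cv2.findNonZero(m)) if m.any() else None
            print(n,t,round(d["conf"],2),np.round(d["pixel"],1),m.sum(),rc)
top=cv2.imread("pics/top0.png"); sc=cv2.imread("pics/scene0.png")
a=cv2.resize(top[165:265,285:405],None,fx=5,fy=5,interpolation=cv2.INTER_CUBIC); cv2.imwrite("pics/c1.png",a)
b=cv2.resize(top[90:265,40:220],None,fx=3.4,fy=3.4,interpolation=cv2.INTER_CUBIC); cv2.imwrite("pics/c2.png",b)
```

```text
top strip_a 0.89 [222.4 377.7] 561 ((378.2935791015625, 223.68807983398438), (13.79270076751709, 52.48888397216797), 16.69924545288086)
top strip_a 0.87 [217.  347.4] 390 ((346.58111572265625, 214.9864959716797), (9.337227821350098, 52.12672424316406), 17.10272979736328)
top strip_a 0.69 [205.5 313.8] 425 ((316.6000061035156, 204.6999969482422), (9.17060375213623, 52.810035705566406), 18.43494987487793)
top strip_a 0.57 [307.1 325.1] 606 ((327.27587890625, 305.189697265625), (13.785550117492676, 54.0626106262207), 41.6335334777832)
top strip_a 0.56 [301.7 405.2] 790 ((407.44000244140625, 304.4200134277344), (18.799999237060547, 53.80000686645508), 53.13010025024414)
top strip_a 0.55 [238.2 443.5] 578 ((442.8000183105469, 234.1000213623047), (57.86967468261719, 12.965338706970215), 18.43494987487793)
top rack 0.57 [213.8 344.3] 4741 ((344.1150817871094, 214.62197875976562), (93.83722686767578, 65.67774200439453), 16.927513122558594)
top nest 0.81 [179.5 133.3] 20554 ((132.10260009765625, 178.0201873779297), (146.1658172607422, 145.47415161132812), 11.129189491271973)
top stop 0.76 [21
[... 1390 characters left out ...]
.4] 546 ((236.49343872070312, 215.7008819580078), (16.0273380279541, 46.586753845214844), 37.405357360839844)
scene nest 0.17 [300.4 257.9] 289 ((258.0, 300.5), (25.0, 12.0), 90.0)
scene stop 0.88 [250.2 466.5] 709 ((464.94122314453125, 255.76470947265625), (34.440059661865234, 35.410194396972656), 75.96376037597656)
scene stop 0.41 [218.6 221.8] 2923 ((218.89151000976562, 211.4952850341797), (88.28987884521484, 59.831207275390625), 29.05460548400879)
scene shoe_mid 0.57 [235.3 415.4] 478 ((416.30926513671875, 236.12998962402344), (53.75728225708008, 10.432928085327148), 18.853158950805664)
scene shoe_mid 0.37 [204.7 297.1] 146 ((299.25, 205.25), (7.77817440032959, 18.384775161743164), 45.0)
```

View pics/c1.png

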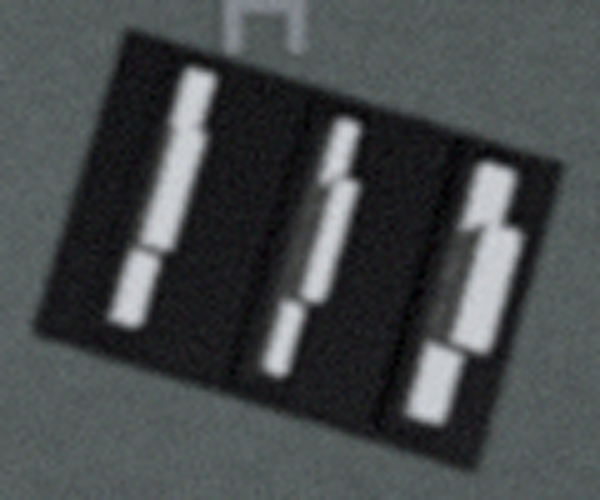

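View pics/c2.png

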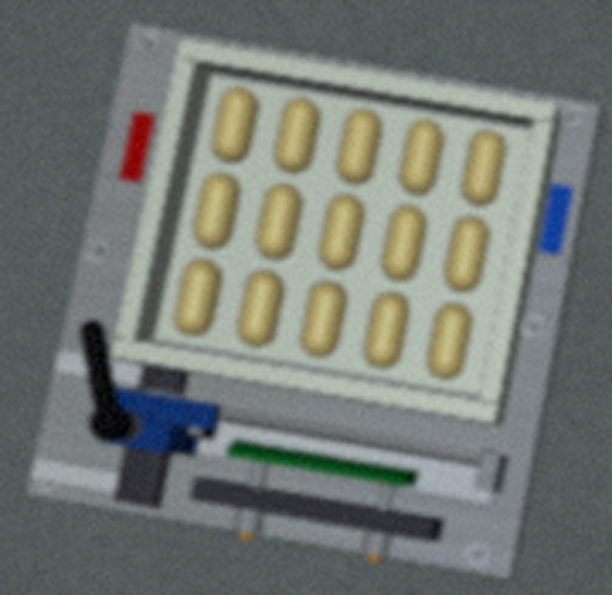

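The close crops show three strips in the rack. By looks the middle one is thinnest, the left medium and the right thickest, and gripping will settle it. In the nest crop the green shoe runs along (230..415, 445..480), the cheek is on the right at (488,468), and the blue stop with its nose and lever is on the left.

```bash
cat > h.py <<'E'
import numpy as np, cv2
from scipy.spatial.transform import Rotation as Ro
from scipy.optimize import minimize, least_squares
def K(c,h=420):
    f=h/2/np.tan(np.radians(c["vertical_fov"]/2)); return f
def proj(c,X):
    X=np.atleast_2d(X); P=X@np.array(c["R"]).T+np.array(c["t"]); f=K(c)
    return np.stack([f*P[:,0]/P[:,2]+c["cx"], f*P[:,1]/P[:,2]+c["cy"]],1)  # col,row
def ray(c,px,z):
    f=K(c); d=np.array([(px[0]-c["cx"])/f,(px[1]-c["cy"])/f,1.]); R=np.array(c["R"]); 
    o=-R.T@np.array(c["t"]); w=R.T@d; return o+w*(z-o[2])/w[2]
def box(x0,x1,y0,y1,z0,z1):
    return np.array([[a,b,c] for a in(x0,x1) for b in(y0,y1) for c in(z0,z1)],float)
def place(P,x,y,yaw,z=0):
    return Ro.from_euler('z',yaw,degrees=True).apply(P)+[x,y,z]
def plan(s,pos,yawdir,tilt0=True):
    """s state; want tcp pos, tool x down, tool z (jaw axis) in world dir yawdir deg. returns total deltas"""
    R=Ro.from_euler('xyz',s["orientation"],degrees=True)
    z=np.array([np.cos(np.radians(yawdir)),np.sin(np.radians(yawdir)),0]); x=np.array([0,0,-1.]); y=np.cross(z,x)
    T=Ro.from_matrix(np.stack([x,y,z],1))
    dr=(R.inv()*T).as_rotvec(degrees=True)
    dp=R.inv().apply(np.array(pos)-s["tcp_pos"])
    return dp,dr
def jawdir(s):
    R=Ro.from_euler('xyz',s["orientation"],degrees=True).as_matrix()
    return np.degrees(np.arctan2(R[1,2],R[0,2])), R[:,0]
def show(s):
    print("t",round(s["time"],2),"tcp",np.round(s["tcp_pos"],1),"jaw",round(jawdir(s)[0],2),"down",np.round(jawdir(s)[1],3),"F",np.round(s["contact_force"],1),"w",round(s["width"]*85,2),"j",np.round(s["joint_positions"],0))
E
python3 - <<'E'
from bench import r, optics, nets
from h import *
ms={}
for n in ["top","scene"]:
    optics.capture(n)
    ms[n]=(optics.calibration(n),[d for d in nets.masks_of(n,"rack")][0]["region"],[d["region"] for d in nets.masks_of(n,"strip_a")],[d for d in nets.masks_of(n,"nest")][0]["region"])
def cost(P3,cams,key):
    t=0
    for n in cams:
        c,m=ms[n][0],ms[n][key]
        p=cv2.convexHull(proj(c,P3).astype(np.float32))
        im=np.zeros((420,560),np.uint8); cv2.fillConvexPoly(im,np.round(p*16).astype(np.int32),1,shift=4)
        # hull of union: fill mask by hull
        mm=np.zeros((420,560),np.uint8); cv2.fillConvexPoly(mm,cv2.convexHull(cv2.findNonZero(m.astype(np.uint8))),1)
        t+=1-(im&mm).sum()/((im|mm).sum())
    return t
c=ms["top"][0]
g=ray(c,(344,214),36); print("rack guess",g)
B=box(-70,70,-100,100,0,36)
for cams in (["top"],["top"]):
    best=min((minimize(lambda q:cost(place(B,*q),cams,1),[g[0],g[1],y],method="Nelder-Mead",options=dict(initial_simplex=[[g[0],g[1],y],[g[0]+10,g[1],y],[g[0],g[1]+10,y],[g[0],g[1],y+5]])) for y in(-15,-20)),key=lambda o:o.fun)
    print(cams,best.x,best.fun)
# from crop corners
cr=np.array([(125,30),(565,160),(475,470),(35,330)])/5+[285,165]
for p in cr: print("corner36",ray(c,p,36)[:2])
# strip top block rects (crop c1) centre lines
for nm,a,b in (("L",(190,130),(160,250)),("M",(345,180),(314,302)),("R",(507,228),(472,350))):
    A=ray(c,np.array(a)/5+[285,165],84);Bb=ray(c,np.array(b)/5+[285,165],84); print(nm,(A+Bb)[:2]/2,np.linalg.norm(A-Bb),np.degrees(np.arctan2(*(A-Bb)[1::-1])))
# nest landmarks from c2
for nm,p,z in (("shoe near",(232,443),43),("shoe far",(414,478),43),("cheek",(488,468),41),("stop nose end",(217,405),59),("platecorner", (598,103),12),("pc2",(512,577),12),("pc3",(28,492),12),("pc4",(133,24),12)):
    print(nm,ray(c,np.array(p)/3.4+[40,90],z))
E
```

```text
rack guess [ 510.88087153 -202.71970379   36.        ]
['top'] [ 510.24672402 -201.64377127  -17.65265072] 0.046891706124942756
['top'] [ 510.24672402 -201.64377127  -17.65265072] 0.046891706124942756
corner36 [ 602.93474755 -133.19685981]
corner36 [ 545.26376174 -317.64997548]
corner36 [ 416.12502101 -275.14622349]
corner36 [476.76622178 -93.05217042]
L [ 530.25556688 -147.623802  ] 49.36444707142929 -15.227194850959984
M [ 509.18080654 -208.40433302] 50.145815590301396 -15.827912888478728
R [ 489.3205574  -271.23603697] 50.51892218406625 -17.953068906912826
shoe near [503.85453118 286.66114116  43.        ]
shoe far [481.10132654 176.13002589  43.        ]
cheek [486.63786863 131.7866849   41.        ]
stop nose end [525.77798576 289.51839749  59.        ]
platecorner [722.04911798  68.97333721  12.        ]
pc2 [419.31449165 122.94121657  12.        ]
pc3 [476.58994038 426.18057547  12.        ]
pc4 [777.53466383 368.88465329  12.        ]
```

Run:
```python
from bench import r
from h import *
s=r.state(); show(s)
for p,y in (([530,-148,180],72.35),([530,-148,180],-107.65)): print(np.round(plan(s,p,y),2))
```

```text
t 1.15 tcp [ 271.6 -535.   231.3] jaw -63.08 down [-0.  0. -1.] F [0.4 0.2 0.7] w 85.19 j [-70.  21.  87.  -0.  73.  -7.]
[[  51.3   405.58 -228.07]
 [-135.43   -0.     -0.  ]]
[[  51.3   405.58 -228.07]
 [  44.57   -0.      0.  ]]
```

```bash
cat >> h.py <<'E'
def seq(s,pos,yawdir,n):
    R=Ro.from_euler('xyz',s["orientation"],degrees=True); dp,dr=plan(s,pos,yawdir); d=(np.array(pos)-s["tcp_pos"])/n
    for k in range(n):
        Rk=R*Ro.from_rotvec(dr*k/n,degrees=True)
        print("dp",np.round(Rk.inv().apply(d),1).tolist(),"dr",np.round(dr/n,1).tolist())
E
python3 - <<'E'
from bench import r
from h import *
seq(r.state(),[530,-148,190],-107.65,9)
E
```

```text
dp [4.6, 45.1, -25.3] dr [5.0, -0.0, 0.0]
dp [4.6, 42.7, -29.1] dr [5.0, -0.0, 0.0]
dp [4.6, 40.0, -32.7] dr [5.0, -0.0, 0.0]
dp [4.6, 37.1, -36.0] dr [5.0, -0.0, 0.0]
dp [4.6, 33.8, -39.1] dr [5.0, -0.0, 0.0]
dp [4.6, 30.3, -41.9] dr [5.0, -0.0, 0.0]
dp [4.6, 26.6, -44.3] dr [5.0, -0.0, 0.0]
dp [4.6, 22.7, -46.5] dr [5.0, -0.0, 0.0]
dp [4.6, 18.6, -48.3] dr [5.0, -0.0, 0.0]
```

Request:
{"name": "carry_out", "arguments": {
  "deltas": [
    {"dp":[4.6,45,-25],"dr":[5,0,0],"jaw":100},
    {"dp":[4.6,43,-29],"dr":[5,0,0],"jaw":100},
    {"dp":[4.6,40,-33],"dr":[5,0,0],"jaw":100},
    {"dp":[4.6,37,-36],"dr":[5,0,0],"jaw":100},
    {"dp":[4.6,34,-39],"dr":[5,0,0],"jaw":100}
  ]
}}

```text
time: 1.78
tcp_pos: [420.2, -320.6, 208.1]
orientation: [26.0, 89.7, -63.3]
contact_force: [0.8, -0.3, 0.1]
width: 1.0
```

Request:
{"name": "carry_out", "arguments": {
  "deltas": [
    {"dp":[4.6,30,-42],"dr":[5,0,0],"jaw":100},
    {"dp":[4.6,27,-44],"dr":[5,0,0],"jaw":100},
    {"dp":[4.6,23,-46],"dr":[5,0,0],"jaw":100},
    {"dp":[4.6,19,-48],"dr":[5,0,0],"jaw":100}
  ]
}}

```text
time: 2.28
tcp_pos: [545.1, -148.0, 189.5]
orientation: [57.1, 89.6, -52.9]
contact_force: [0.9, -0.7, -1.3]
width: 0.997
```

Run:
```python
from bench import r,optics
from h import *
s=r.state(); show(s)
c=optics.calibration("wrist"); im=optics.capture("wrist"); cv2.imwrite("pics/w1.png",im)
np.save("w1.npy",c,allow_pickle=True)
print(-np.array(c["R"]).T@c["t"]); print(np.round(proj(c,[[530,-148,84],[509,-208,84],[489,-271,84]])))
seq(s,[530,-148,190],-107.65,2)
```

```text
t 2.27 tcp [ 545.1 -148.   189.5] jaw -109.98 down [ 0.005 -0.006 -1.   ] F [ 0.9 -0.7 -1.3] w 84.76 j [-22.  20.  94.  -0.  66.  88.]
[ 617.3312932  -174.30532482  331.69014731]
[[283. 223.]
 [371. 222.]
 [464. 219.]]
dp [-0.3, -7.1, 2.6] dr [-1.2, 0.1, -0.2]
dp [-0.3, -7.2, 2.4] dr [-1.2, 0.1, -0.2]
```

View pics/w1.png

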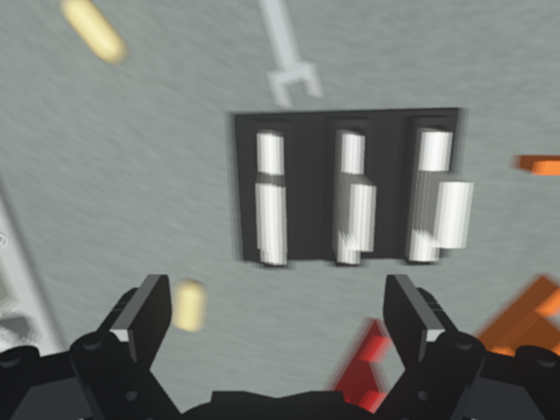

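The picture is motion-blurred. The three strips show at (271,222), (362,215) and (453,213). I'll correct the pose and let the arm settle.

Request:
{"name": "carry_out", "arguments": {
  "deltas": [
    {"dp":[0,-10,3],"dr":[-2,0,0],"jaw":60},
    {"dp":[0,0,0],"dr":[0,0,0],"jaw":60}
  ]
}}

```text
time: 2.58
tcp_pos: [537.5, -141.0, 188.7]
orientation: [89.1, 89.6, -18.6]
contact_force: [-0.2, 0.3, 0.0]
width: 0.61
```

Run:
```python
from bench import r,optics
from h import *
s=r.state(); show(s)
c=optics.calibration("wrist"); im=optics.capture("wrist"); cv2.imwrite("pics/w2.png",im)
np.save("w2.npy",c,allow_pickle=True)
print(np.round(proj(c,[[530,-148,84],[509,-208,84],[489,-271,84]])))
```

```text
t 2.58 tcp [ 537.5 -141.   188.7] jaw -107.78 down [ 0.006 -0.002 -1.   ] F [-0.2  0.3  0. ] w 51.83 j [-22.  19.  95.   0.  65.  86.]
[[289. 212.]
 [379. 214.]
 [472. 214.]]
```

View pics/w2.png

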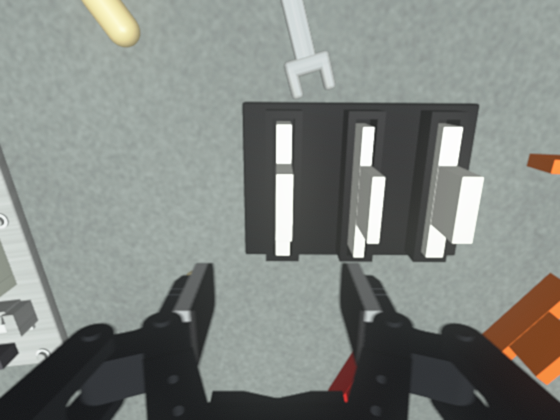

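The sharp picture shows the strips in the rack. Their grip-block tops are at L (285,207), M (375,208) and R (468,209), about 17, 13 and 22 px wide, which points to L being the 12 mm strip. I'll measure L more closely.

Run:
```python
from h import *
im=cv2.imread("pics/w2.png"); c=np.load("w2.npy",allow_pickle=True).item()
cv2.imwrite("pics/w2c.png",cv2.resize(im[95:270,230:500],None,fx=2.9,fy=2.9,interpolation=cv2.INTER_CUBIC))
g=im.min(2)
for row in (140,150,185,200,215,230,235,245):
    xs=np.where(g[row,240:500]>150)[0]+240
    runs=np.split(xs,np.where(np.diff(xs)>1)[0]+1); print(row,[(a[0],a[-1]) for a in runs if len(a)])
col=285; xs=np.where(g[100:270,col]>150)[0]+100; print(xs[0],xs[-1],g[165:180,col],g[232:262,col])
```

```text
140 [(np.int64(240), np.int64(241)), (np.int64(276), np.int64(291)), (np.int64(361), np.int64(373)), (np.int64(441), np.int64(460)), (np.int64(475), np.int64(499))]
150 [(np.int64(240), np.int64(241)), (np.int64(276), np.int64(291)), (np.int64(361), np.int64(372)), (np.int64(440), np.int64(459)), (np.int64(473), np.int64(499))]
185 [(np.int64(240), np.int64(242)), (np.int64(276), np.int64(293)), (np.int64(371), np.int64(384)), (np.int64(435), np.int64(436)), (np.int64(460), np.int64(499))]
200 [(np.int64(240), np.int64(242)), (np.int64(275), np.int64(292)), (np.int64(370), np.int64(383)), (np.int64(433), np.int64(434)), (np.int64(458), np.int64(499))]
215 [(np.int64(240), np.int64(243)), (np.int64(275), np.int64(292)), (np.int64(369), np.int64(381)), (np.int64(456), np.int64(478)), (np.int64(480), np.int64(499))]
230 [(np.int64(240), np.int64(243)), (np.int64(275), np.int64(292)), (np.int64(355), np.int64(360)), (np.int64(367), np.int64(380)), (np.int64(429), np.int64(438)), (np.int64(453), np.int64(499))]
235 [(np.int64(240), np.int64(243)), (np.int64(275), np.int64(292)), (np.int64(354), np.int64(363)), (np.int64(367), np.int64(379)), (np.int64(428), np.int64(444)), (np.int64(452), np.int64(499))]
245 [(np.int64(240), np.int64(243)), (np.int64(275), np.int64(289)), (np.int64(353), np.int64(364)), (np.int64(426), np.int64(444)), (np.int64(458), np.int64(466)), (np.int64(468), np.int64(499))]
100 269 [132 133 134 134 134 135 134 130 152 229 253 253 252 251 251] [249 249 249 249 249 249 249 249 247 247 248 249 249 249 249 248 248 249
 248 248 249 251 253 205 102  59  61  60  80 127]
```

View pics/w2c.png

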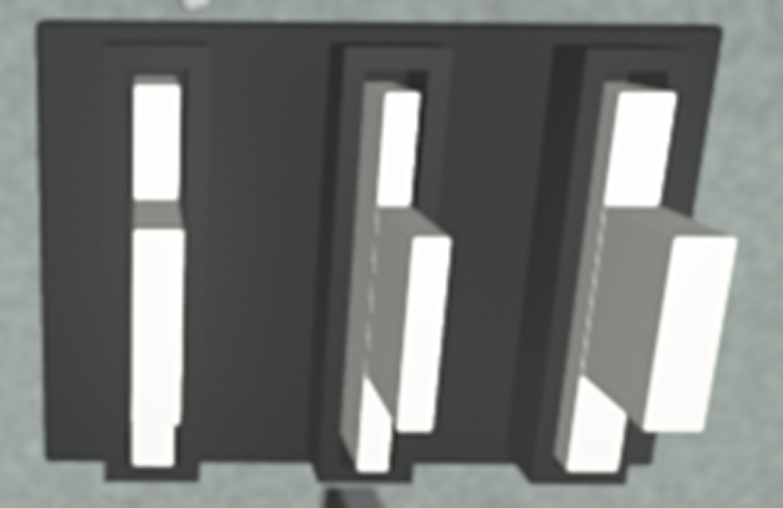

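Run:
```python
from bench import r
from h import *
c=np.load("w2.npy",allow_pickle=True).item()
A=ray(c,(285.2,174),84);B=ray(c,(284,241.3),84);print(A,B,(A+B)/2,np.linalg.norm(A-B),np.degrees(np.arctan2(*(A-B)[1::-1])))
# base top ends z=44
A2=ray(c,(284,124),44);B2=ray(c,(282.5,255.5),44);print((A2+B2)/2,np.linalg.norm(A2-B2),np.degrees(np.arctan2(*(A2-B2)[1::-1])))
s=r.state(); show(s); m=(A+B)/2; y=np.degrees(np.arctan2(*(A-B)[1::-1]))
seq(s,[m[0],m[1],110],-107.6,2)
```

```text
[ 556.5884728  -153.66422832   84.        ] [ 509.36654437 -138.01550852   84.        ] [ 532.97750858 -145.83986842   84.        ] 49.747290947068734 -18.334510618916124
[ 533.0968237 -145.5349273   44.       ] 109.81776139887155 -18.056418482322822
t 2.62 tcp [ 538.  -141.5  188.9] jaw -107.84 down [ 0.007 -0.002 -1.   ] F [-0.3 -0.6 -0.7] w 51.0 j [-22.  19.  95.   0.  65.  86.]
dp [39.4, -2.0, 2.9] dr [-0.1, 0.0, -0.2]
dp [39.4, -1.9, 2.8] dr [-0.1, 0.0, -0.2]
```

Request:
{"name": "carry_out", "arguments": {
  "deltas": [
    {"dp":[40,-2,3],"dr":[0.2,0,-0.2],"jaw":45},
    {"dp":[40,-2,3],"dr":[0.2,0,0],"jaw":45},
    {"dp":[25,0,0],"dr":[0,0,0],"jaw":45}
  ]
}}

```text
time: 3.0
tcp_pos: [534.7, -151.6, 85.1]
orientation: [83.7, 89.2, -24.8]
contact_force: [-0.3, 0.3, 0.4]
width: 0.45
```

Run:
```python
from bench import r
from h import *
s=r.state(); show(s)
seq(s,[533,-145.7,49],-108.1,2)
```

```text
t 3.0 tcp [ 534.7 -151.6   85.1] jaw -108.52 down [ 0.012 -0.006 -1.   ] F [-0.3  0.3  0.4] w 38.28 j [-23.  27. 101.  -0.  51.  86.]
dp [18.0, -2.0, -2.6] dr [-0.2, 0.0, -0.4]
dp [18.0, -1.8, -2.6] dr [-0.2, 0.0, -0.4]
```

Request:
{"name": "carry_out", "arguments": {
  "deltas": [
    {"dp":[12,-2,-3.5],"dr":[0,0,-0.5],"jaw":45},
    {"dp":[0,0,0],"dr":[0,0,0],"jaw":45}
  ]
}}

```text
time: 3.25
tcp_pos: [532.2, -149.2, 71.6]
orientation: [40.9, 89.9, -67.8]
contact_force: [0.5, 0.1, -0.0]
width: 0.452
```

Run:
```python
from bench import r
from h import *
s=r.state(); show(s)
seq(s,[533,-145.7,49],-108.1,1)
```

```text
t 3.25 tcp [ 532.2 -149.2   71.6] jaw -108.69 down [ 0.001 -0.002 -1.   ] F [ 0.5  0.1 -0. ] w 38.45 j [-23.  28. 102.  -0.  50.  86.]
dp [22.6, -0.4, -3.6] dr [-0.6, 0.1, -0.1]
```

Request:
{"name": "carry_out", "arguments": {
  "deltas": [
    {"dp":[12,0,-3.5],"dr":[-0.5,0,0],"jaw":45},
    {"dp":[8,0,0],"dr":[0,0,0],"jaw":45},
    {"dp":[0,0,0],"dr":[0,0,0],"jaw":45}
  ]
}}

```text
time: 3.62
tcp_pos: [535.1, -146.7, 52.5]
orientation: [71.0, 89.7, -37.1]
contact_force: [-0.1, -0.8, -0.2]
width: 0.449
```

Run:
```python
from bench import r
from h import *
s=r.state(); show(s)
seq(s,[533,-145.7,49],-108.1,1)
```

```text
t 3.62 tcp [ 535.1 -146.7   52.5] jaw -108.17 down [ 0.005 -0.004 -1.   ] F [-0.1 -0.8 -0.2] w 38.21 j [-22.  30. 102.  -0.  48.  86.]
dp [3.4, -2.3, -0.2] dr [-0.1, 0.1, -0.3]
```

Request:
{"name": "carry_out", "arguments": {
  "deltas": [
    {"dp":[3,-2,0],"dr":[0,0,-0.3],"jaw":45},
    {"dp":[0,0,0],"dr":[0,0,0],"jaw":5},
    {"dp":[0,0,0],"dr":[0,0,0],"jaw":0},
    {"dp":[0,0,0],"dr":[0,0,0],"jaw":0},
    {"dp":[0,0,0],"dr":[0,0,0],"jaw":0}
  ]
}}

```text
time: 4.25
tcp_pos: [533.7, -146.0, 50.0]
orientation: [31.9, 89.9, -76.3]
contact_force: [0.3, 0.1, 0.3]
width: 0.13
```

Run:
```python
from bench import r,optics
from h import *
s=r.state(); show(s)
print(s["moment"])
cv2.imwrite("pics/w3.png",optics.capture("wrist"))
```

```text
t 4.25 tcp [ 533.7 -146.    50. ] jaw -108.15 down [ 0.001 -0.002 -1.   ] F [0.3 0.1 0.3] w 11.03 j [-22.  30. 103.  -0.  48.  86.]
[ 0.00221159  0.0362306  -0.02100602]
```

View pics/w3.png

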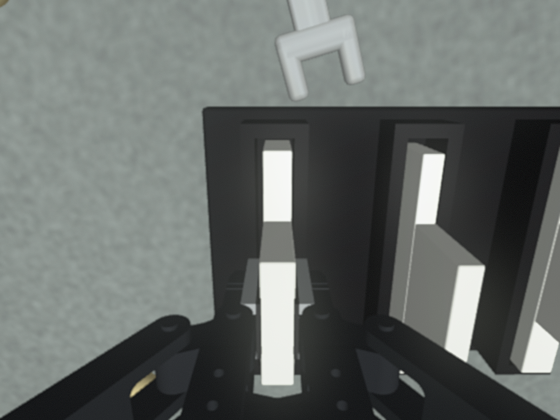

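The strip is gripped at 11.0 mm opening, which fits 12 mm best. The picture ratios also give L 11.7, M 9.0 and R 15.1 mm. I'll lift it.

Request:
{"name": "carry_out", "arguments": {
  "deltas": [
    {"dp":[-15,0,0],"dr":[0,0,0],"jaw":0},
    {"dp":[-30,0,0],"dr":[0,0,0],"jaw":0},
    {"dp":[-40,0,0],"dr":[0,0,0],"jaw":0},
    {"dp":[-30,0,0],"dr":[0,0,0],"jaw":0}
  ]
}}

```text
time: 4.8
tcp_pos: [532.0, -145.2, 168.7]
orientation: [-62.9, 89.8, -171.0]
contact_force: [0.6, -1.2, 0.0]
width: 0.133
```

Run:
```python
from bench import r
from h import *
s=r.state(); show(s)
seq(s,[482,178,205],-11,11)
```

```text
t 4.8 tcp [ 532.  -145.2  168.7] jaw -108.16 down [-0.004 -0.001 -1.   ] F [ 0.6 -1.2  0. ] w 11.29 j [-22.  20.  97.  -0.  63.  86.]
dp [-3.3, -13.5, -26.5] dr [-8.8, -0.0, 0.0]
dp [-3.3, -9.3, -28.3] dr [-8.8, -0.0, 0.0]
dp [-3.3, -4.8, -29.3] dr [-8.8, -0.0, 0.0]
dp [-3.3, -0.2, -29.7] dr [-8.8, -0.0, 0.0]
dp [-3.3, 4.3, -29.4] dr [-8.8, -0.0, 0.0]
dp [-3.3, 8.8, -28.4] dr [-8.8, -0.0, 0.0]
dp [-3.3, 13.0, -26.7] dr [-8.8, -0.0, 0.0]
dp [-3.3, 17.0, -24.4] dr [-8.8, -0.0, 0.0]
dp [-3.3, 20.5, -21.5] dr [-8.8, -0.0, 0.0]
dp [-3.3, 23.6, -18.1] dr [-8.8, -0.0, 0.0]
dp [-3.3, 26.1, -14.2] dr [-8.8, -0.0, 0.0]
```

Request:
{"name": "carry_out", "arguments": {
  "deltas": [
    {"dp":[-3,-13,-26],"dr":[-8.8,0,0],"jaw":0},
    {"dp":[-3,-9,-28],"dr":[-8.8,0,0],"jaw":0},
    {"dp":[-3,-5,-29],"dr":[-8.8,0,0],"jaw":0},
    {"dp":[-3,0,-30],"dr":[-8.8,0,0],"jaw":0},
    {"dp":[-3,4,-29],"dr":[-8.8,0,0],"jaw":0}
  ]
}}

```text
time: 5.42
tcp_pos: [511.6, 1.1, 192.9]
orientation: [36.6, 89.4, -26.4]
contact_force: [0.1, -0.3, -0.3]
width: 0.129
```

Request:
{"name": "carry_out", "arguments": {
  "deltas": [
    {"dp":[-3,9,-28],"dr":[-8.8,0,0],"jaw":0},
    {"dp":[-3,13,-27],"dr":[-8.8,0,0],"jaw":0},
    {"dp":[-3,17,-24],"dr":[-8.8,0,0],"jaw":0},
    {"dp":[-3,20,-21],"dr":[-8.8,0,0],"jaw":0},
    {"dp":[-3,12,-9],"dr":[-5,0,0],"jaw":0}
  ]
}}

```text
time: 6.05
tcp_pos: [486.9, 137.1, 213.1]
orientation: [6.2, 89.1, -15.2]
contact_force: [-0.1, -0.3, -1.0]
width: 0.13
```

Run:
```python
from bench import r
from h import *
s=r.state(); show(s)
seq(s,[482,178,205],-11,2)
```

```text
t 6.05 tcp [486.9 137.1 213.1] jaw -21.33 down [ 0.015 -0.004 -1.   ] F [-0.1 -0.3 -1. ] w 11.01 j [  8.  13. 100.  -0.  66.  30.]
dp [3.9, 18.1, -9.8] dr [-5.2, 0.5, -0.0]
dp [4.0, 18.9, -8.1] dr [-5.2, 0.5, -0.0]
```

Request:
{"name": "carry_out", "arguments": {
  "deltas": [
    {"dp":[4,15,-8],"dr":[-5,0.5,0],"jaw":0},
    {"dp":[2,15,-4],"dr":[-3,0.5,0],"jaw":0},
    {"dp":[0,0,0],"dr":[0,0,0],"jaw":0}
  ]
}}

```text
time: 6.42
tcp_pos: [485.4, 171.9, 209.9]
orientation: [58.0, 89.9, 45.1]
contact_force: [-0.0, 0.4, -0.2]
width: 0.133
```

Run:
```python
from bench import r,optics
from h import *
s=r.state(); show(s)
c=optics.calibration("wrist"); im=optics.capture("wrist"); cv2.imwrite("pics/w4.png",im)
np.save("w4.npy",c,allow_pickle=True)
```

```text
t 6.42 tcp [485.4 171.9 209.9] jaw -12.94 down [ 0.002  0.002 -1.   ] F [-0.   0.4 -0.2] w 11.27 j [12. 15. 99.  0. 67. 25.]
```

View pics/w4.png

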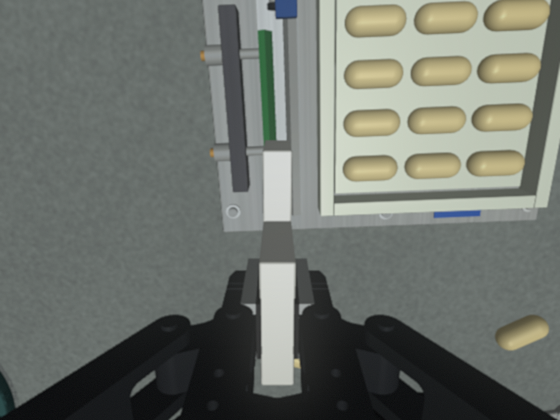

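The held strip hides the cheek. The green shoe is at (266,85), the wall to its right at (281,90), and the stop's nose tip at (287,10). I'll move on to see the stop.

Request:
{"name": "carry_out", "arguments": {
  "deltas": [
    {"dp":[0,30,0],"dr":[-1,0,0],"jaw":0},
    {"dp":[0,30,0],"dr":[0,0,0],"jaw":0},
    {"dp":[0,0,0],"dr":[0,0,0],"jaw":0}
  ]
}}

```text
time: 6.85
tcp_pos: [499.3, 228.9, 210.6]
orientation: [6.2, 89.9, -6.1]
contact_force: [0.1, -0.1, -0.1]
width: 0.128
```

Run:
```python
from bench import r,optics
from h import *
s=r.state(); show(s)
c=optics.calibration("wrist"); im=optics.capture("wrist"); cv2.imwrite("pics/w5.png",im)
np.save("w5.npy",c,allow_pickle=True)
i4=cv2.imread("pics/w4.png")
a=cv2.resize(i4[0:200,190:340],None,fx=3,fy=3,interpolation=cv2.INTER_CUBIC)
b=cv2.resize(im[0:200,200:400],None,fx=3,fy=3,interpolation=cv2.INTER_CUBIC)
cv2.imwrite("pics/w4c.png",a);cv2.imwrite("pics/w5c.png",b)
```

```text
t 6.85 tcp [499.3 228.9 210.6] jaw -12.28 down [ 0.002 -0.    -1.   ] F [ 0.1 -0.1 -0.1] w 10.86 j [17. 18. 94. -0. 68. 30.]
```

View pics/w4c.png

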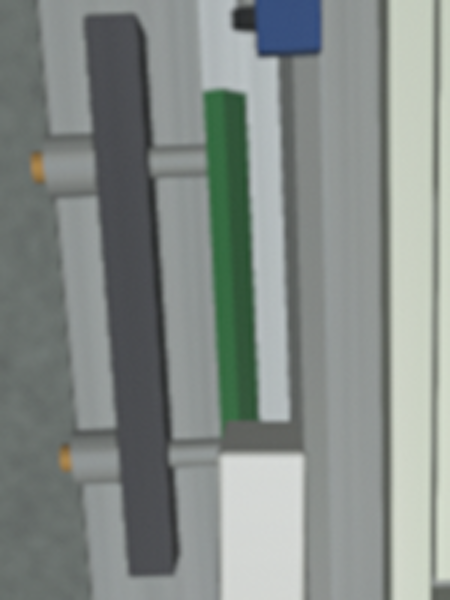

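View pics/w5c.png

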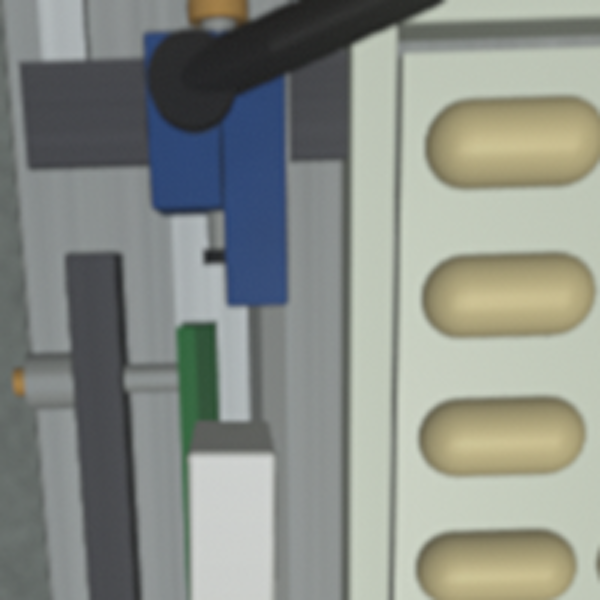

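View pics/w5.png

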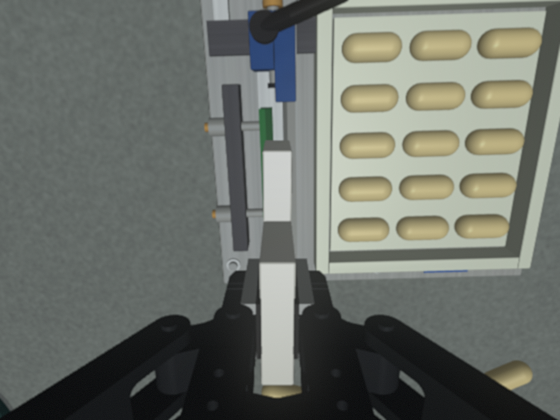

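Run:
```python
from h import *
for n,rows,cs in (("w4",range(24,138,6),(262,305)),("w5",range(104,140,4),(268,300))):
    im=cv2.imread(f"pics/{n}.png"); c=np.load(f"{n}.npy",allow_pickle=True).item()
    P=[];G=[]
    for row in rows:
        g=im[row-1:row+2,cs[0]:cs[1]].astype(float).mean(0); v=g.mean(1)
        if row%12==0: print(row,np.round(v).astype(int).tolist())
        # light stripe: values > 190?; falling edge
        d=np.diff(v)
        k=np.argmin(d[5:])+5
        sub=k+0.5
        if 0<k<len(d)-1:
            a,b,e=d[k-1],d[k],d[k+1]; sub+=0.5*(a-e)/(a-2*b+e)
        P.append(ray(c,(cs[0]+sub,row),33)[:2])
    P=np.array(P); A=np.polyfit(P[:,1],P[:,0],1); res=P[:,0]-np.polyval(A,P[:,1])
    print(n,"wall x at y=230:",np.polyval(A,230),"slope deg",np.degrees(np.arctan(A[0])),"res",np.round(res,1))
c=np.load("w5.npy",allow_pickle=True).item(); c4=np.load("w4.npy",allow_pickle=True).item()
q=lambda x,y:(200+x/3,y/3)
q4=lambda x,y:(190+x/3,y/3)
for nm,p,z in (("nose tip L",(229,305),59.5),("nose tip R",(287,302),59.5),("blk face L",(156,212),93-10),("buffer tip",(206,257),38),("shoe end",(216,325),34),("shoe end top",(180,325),43)):
    print(nm,ray(c,q(*p),z))
for nm,p,z in (("nose tip L",(259,55),59.5),("nose tip R",(320,52),59.5),("buf tip top",(235,10),38),("buf tip bot",(235,28),26),("shoe end L",(205,92),43),("shoe end R",(245,95),34),("shoe R low",(257,418),34),("shoe L low",(222,420),43)):
    print("w4",nm,ray(c4,q4(*p),z))
```

```text
24 [180, 182, 184, 185, 186, 186, 185, 186, 189, 190, 188, 185, 182, 181, 182, 183, 185, 186, 188, 186, 155, 110, 94, 95, 98, 111, 126, 132, 132, 132, 132, 132, 132, 133, 141, 149, 150, 148, 148, 148, 146, 144, 143]
36 [76, 76, 72, 67, 64, 64, 64, 63, 60, 86, 149, 185, 185, 181, 181, 182, 184, 185, 187, 187, 171, 133, 100, 94, 96, 104, 121, 132, 133, 132, 132, 132, 132, 133, 139, 148, 151, 150, 149, 149, 147, 146, 144]
48 [76, 76, 74, 68, 64, 63, 64, 63, 61, 68, 111, 161, 184, 184, 181, 183, 184, 185, 186, 188, 184, 150, 104, 92, 95, 97, 116, 131, 133, 133, 132, 132, 132, 133, 137, 145, 151, 150, 150, 150, 148, 146, 145]
60 [75, 76, 75, 71, 66, 64, 62, 63, 61, 58, 85, 149, 184, 185, 182, 181, 183, 185, 185, 187, 185, 162, 121, 97, 95, 97, 110, 126, 132, 133, 132, 132, 132, 132, 134, 144, 152, 151, 150, 150, 149, 147, 146]
72 [74, 75, 75, 74, 69, 64, 63, 63, 63, 60, 68, 110, 161, 184, 183, 182, 182, 184, 185, 186, 187, 178, 143, 102, 93, 94, 102, 119, 131, 133, 133, 133, 132, 132, 134, 141, 150, 151, 150, 150, 149, 149, 146]
84 [72, 75, 75, 75, 72, 67, 62, 63, 63, 62, 59, 87, 149, 184
[... 1781 characters left out ...]
ose tip R [527.35250317 292.63006879  59.5       ]
blk face L [500.91554954 319.46226057  83.        ]
buffer tip [509.19693328 307.78695196  38.        ]
shoe end [507.91457455 289.6384475   34.        ]
shoe end top [498.57288612 292.15914156  43.        ]
w4 nose tip L [512.44064392 294.19189909  59.5       ]
w4 nose tip R [526.77373767 291.58310655  59.5       ]
w4 buf tip top [509.60854897 308.96274072  38.        ]
w4 buf tip bot [508.93797802 307.15259885  26.        ]
w4 shoe end L [497.75233923 291.55921242  43.        ]
w4 shoe end R [507.69187944 289.79235382  34.        ]
w4 shoe R low [491.92675123 207.16142382  34.        ]
w4 shoe L low [482.61135759 209.95581259  43.        ]
```

```bash
cat >> h.py <<'E'
NY=-10.65; W=np.array([505.35,230.]); U=np.array([np.cos(np.radians(NY)),np.sin(np.radians(NY))]); V=np.array([-U[1],U[0]])
def nest(s):
    d=s["tcp_pos"][:2]-W; f=s["contact_force"]
    print("NEST x(wall) %.2f y %.2f z-under %.2f jaw err %.2f F nest x %.1f y %.1f z %.1f"%(d@U,d@V,s["tcp_pos"][2]-38,jawdir(s)[0]-NY,f[:2]@U,f[:2]@V,f[2]))
def go(s,x,y,under,n):
    p=W+U*x+V*y; seq(s,[p[0],p[1],under+38],NY,n)
E
python3 - <<'E'
from bench import r
from h import *
s=r.state(); nest(s); go(s,-6.3,-4.3,75,3)
E
```

```text
NEST x(wall) -6.06 y -3.32 z-under 172.42 jaw err -1.65 F nest x 0.5 y -0.9 z -0.7
dp [32.5, -0.3, -0.1] dr [-0.5, 0.0, 0.0]
dp [32.5, -0.3, -0.1] dr [-0.5, 0.0, 0.0]
dp [32.5, -0.3, -0.1] dr [-0.5, 0.0, 0.0]
```

Request:
{"name": "carry_out", "arguments": {
  "deltas": [
    {"dp":[30,-0.5,0],"dr":[-1,0,0],"jaw":0},
    {"dp":[30,0,0],"dr":[-0.5,0,0],"jaw":0},
    {"dp":[20,0,0],"dr":[0,0,0],"jaw":0},
    {"dp":[0,0,0],"dr":[0,0,0],"jaw":0}
  ]
}}

```text
time: 7.4
tcp_pos: [498.6, 222.1, 129.4]
orientation: [-53.9, 89.8, -65.0]
contact_force: [-0.2, 0.1, -0.2]
width: 0.128
```

Run:
```python
from bench import r,optics
from h import *
s=r.state(); show(s); nest(s); go(s,-6.3,-4.3,60,2)
c=optics.calibration("wrist"); im=optics.capture("wrist"); cv2.imwrite("pics/w6.png",im);np.save("w6.npy",c,allow_pickle=True)
```

```text
t 7.4 tcp [498.6 222.1 129.4] jaw -11.03 down [ 0.002 -0.004 -1.   ] F [-0.2  0.1 -0.2] w 10.84 j [ 17.  23. 100.  -0.  57.  28.]
NEST x(wall) -5.15 y -8.97 z-under 91.36 jaw err -0.38 F nest x -0.3 y 0.0 z -0.2
dp [15.7, 2.4, -0.6] dr [-0.2, 0.1, 0.1]
dp [15.7, 2.4, -0.6] dr [-0.2, 0.1, 0.1]
```

View pics/w6.png

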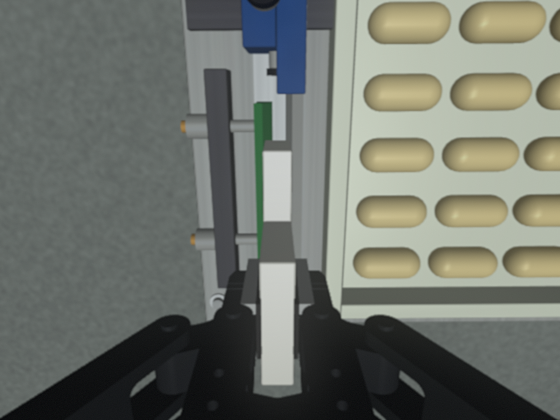

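The strip hangs over the channel, with the wall's dark edge at (288,120), the nose tip at (291,93) and the buffer's black tip at (271,71). I'll measure from this closer view.

Run:
```python
from bench import r
from h import *
im=cv2.imread("pics/w6.png"); c=np.load("w6.npy",allow_pickle=True).item()
P=[]
for row in range(98,140,4):
    v=im[row-1:row+2,274:300].astype(float).mean((0,2)); d=np.diff(v); k=np.argmin(d[3:])+3; a,b,e=d[k-1],d[k],d[k+1]
    P.append(ray(c,(274+k+.5+.5*(a-e)/(a-2*b+e),row),33)[:2])
P=np.array(P); q=(P-W)
print("wall dx nest",np.round(q@U,2))
g=im[50:100,262:310].astype(int)
cv2.imwrite("pics/w6c.png",cv2.resize(im[40:150,240:320],None,fx=7,fy=5.4,interpolation=cv2.INTER_CUBIC))
```

```text
wall dx nest [-0.04 -0.04 -0.03 -0.03 -0.03 -0.03 -0.03 -0.04 -0.02 -0.01 -0.02]
```

View pics/w6c.png

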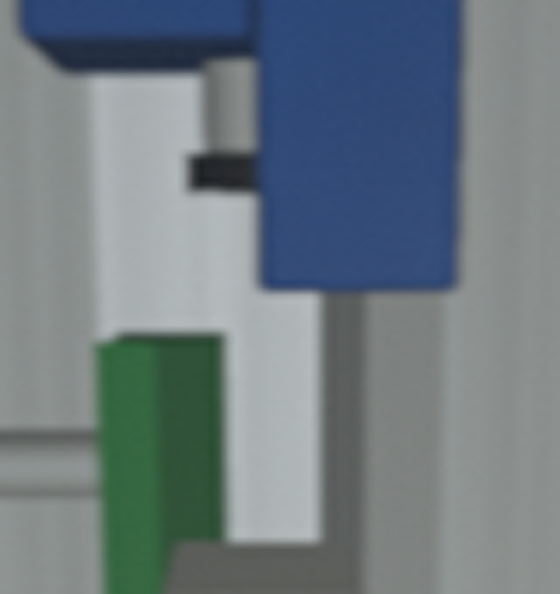

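Run:
```python
from bench import r
from h import *
c=np.load("w6.npy",allow_pickle=True).item()
for nm,p,zs in (("buf front",(240+225/7,40+190/5.4),(26,32,38)),("nose",(240+350/7,40+290/5.4),(51.5,59.5)),("face",(265,40+70/5.4),(16,45,60)),("shoe end",(240+222/7,40+338/5.4),(34,43))):
    for z in zs: q=ray(c,p,z)[:2]-W; print(nm,z,round(q@U,1),round(q@V,1))
s=r.state(); nest(s); go(s,-6.3,-4.3,55,3)
```

```text
buf front 26 -8.1 76.0
buf front 32 -8.1 75.8
buf front 38 -8.0 75.7
nose 51.5 2.1 65.3
nose 59.5 1.8 65.5
face 16 -12.7 89.7
face 45 -11.9 87.4
face 60 -11.5 86.3
shoe end 34 -8.5 59.8
shoe end 43 -8.4 60.2
NEST x(wall) -4.47 y -8.56 z-under 92.29 jaw err -0.37 F nest x -0.7 y -0.2 z 0.3
dp [12.4, 1.4, -0.7] dr [-0.1, 0.1, 0.0]
dp [12.4, 1.4, -0.6] dr [-0.1, 0.1, 0.0]
dp [12.4, 1.4, -0.6] dr [-0.1, 0.1, 0.0]
```

Request:
{"name": "carry_out", "arguments": {
  "deltas": [
    {"dp":[12,1.5,-0.7],"dr":[-0.2,0,0],"jaw":0},
    {"dp":[12,1.5,-0.7],"dr":[0,0,0],"jaw":0},
    {"dp":[6,0,-0.5],"dr":[0,0,0],"jaw":0},
    {"dp":[0,0,0],"dr":[0,0,0],"jaw":0}
  ]
}}

```text
time: 7.95
tcp_pos: [499.7, 225.6, 100.4]
orientation: [-7.5, 89.6, -18.4]
contact_force: [0.2, -0.4, -0.5]
width: 0.13
```

Run:
```python
from bench import r
from h import *
s=r.state(); show(s); nest(s); go(s,-6.3,-4.3,50,1)
```

```text
t 7.95 tcp [499.7 225.6 100.4] jaw -10.85 down [ 0.007 -0.002 -1.   ] F [ 0.2 -0.4 -0.5] w 11.07 j [ 17.  25. 101.  -0.  53.  28.]
NEST x(wall) -4.76 y -5.38 z-under 62.45 jaw err -0.20 F nest x 0.3 y -0.3 z -0.5
dp [12.4, 1.1, -1.6] dr [-0.2, 0.4, 0.1]
```

Request:
{"name": "carry_out", "arguments": {
  "deltas": [
    {"dp":[4,0.8,-1.6],"dr":[0,0.4,0],"jaw":0},
    {"dp":[0,0,0],"dr":[0,0,0],"jaw":0}
  ]
}}

```text
time: 8.2
tcp_pos: [498.5, 226.9, 96.4]
orientation: [-69.0, 90.0, -79.9]
contact_force: [0.5, -0.6, -1.3]
width: 0.135
```

```bash
cat >> h.py <<'E'
def avg(r,optics,n=3):
    S=[r.state()]
    for i in range(n): optics.capture("wrist"); S.append(r.state())
    for x in S: print(np.round(x["tcp_pos"],2),np.round(x["contact_force"],1))
    s=dict(S[-1]); s["tcp_pos"]=np.mean([x["tcp_pos"] for x in S],0); s["contact_force"]=np.mean([x["contact_force"] for x in S],0); return s
E
python3 - <<'E'
from bench import r,optics
from h import *
s=avg(r,optics); show(s); nest(s); go(s,-6.3,-4.3,46,1)
E
```

```text
[498.46 226.93  96.45] [ 0.5 -0.6 -1.3]
[498.66 226.97  96.65] [ 0.4 -0.2 -1. ]
[498.77 226.97  96.76] [ 0.5  0.1 -0.7]
[498.81 226.95  96.82] [ 0.4 -0.3  0.1]
t 8.35 tcp [498.7 227.   96.7] jaw -10.85 down [ 0.001 -0.001 -1.   ] F [ 0.4 -0.3 -0.7] w 11.34 j [ 17.  25. 101.  -0.  53.  28.]
NEST x(wall) -6.00 y -4.22 z-under 58.67 jaw err -0.20 F nest x 0.5 y -0.2 z -0.7
dp [12.7, -0.1, -0.3] dr [-0.2, 0.1, 0.0]
```

Request:
{"name": "carry_out", "arguments": {
  "deltas": [
    {"dp":[6,0,-0.3],"dr":[-0.2,0,0],"jaw":0},
    {"dp":[6,0,0],"dr":[0,0,0],"jaw":0},
    {"dp":[0,0,0],"dr":[0,0,0],"jaw":0}
  ]
}}

```text
time: 8.72
tcp_pos: [498.6, 227.0, 84.1]
orientation: [-10.3, 89.9, -21.0]
contact_force: [0.2, 0.0, -0.7]
width: 0.131
```

Run:
```python
from bench import r,optics
from h import *
s=avg(r,optics,2); show(s); nest(s); go(s,-6.3,-4.3,40,1)
cv2.imwrite("pics/w7.png",optics.capture("wrist"))
```

```text
[498.55 227.    84.13] [ 0.2  0.  -0.7]
[498.7  227.04  84.33] [-0.3  0.2 -1.6]
[498.88 227.1   84.56] [-0.2 -0.4 -0.2]
t 8.82 tcp [498.7 227.   84.3] jaw -10.63 down [ 0.002 -0.    -1.   ] F [-0.1 -0.1 -0.9] w 10.8 j [ 17.  26. 102.  -0.  52.  28.]
NEST x(wall) -5.98 y -4.13 z-under 46.34 jaw err 0.02 F nest x -0.1 y -0.1 z -0.9
dp [6.3, -0.2, -0.3] dr [0.0, 0.1, -0.0]
```

View pics/w7.png

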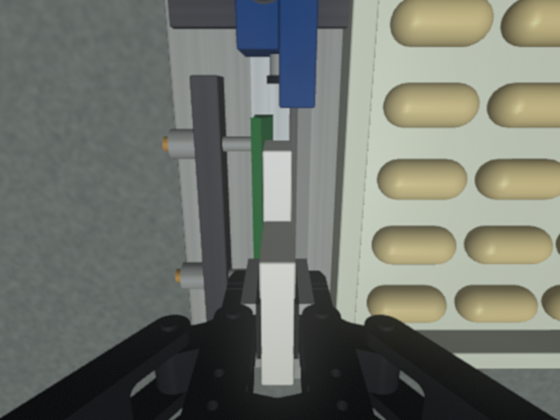

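The strip is centred over the mouth, with its front end well clear of the nose. I'll press down gently.

Request:
{"name": "carry_out", "arguments": {
  "deltas": [
    {"dp":[4,0,-0.2],"dr":[0,0,0],"jaw":0},
    {"dp":[4,0,0],"dr":[0,0,0],"jaw":0}
  ]
}}

```text
time: 9.12
tcp_pos: [500.1, 227.5, 77.1]
orientation: [14.4, 89.7, 3.8]
contact_force: [2.6, -0.9, 1.8]
width: 0.133
```

Run:
```python
from bench import r,optics
from h import *
s=avg(r,optics,1); nest(s)
```

```text
[500.08 227.46  77.08] [ 2.6 -0.9  1.8]
[500.2  227.42  76.77] [ 2.5 -0.  -1. ]
NEST x(wall) -4.65 y -3.48 z-under 38.92 jaw err 0.02 F nest x 2.6 y -0.0 z 0.4
```

Request:
{"name": "carry_out", "arguments": {
  "deltas": [
    {"dp":[4,0,0],"dr":[0,0,0],"jaw":0}
  ]
}}

```text
time: 9.3
tcp_pos: [500.7, 227.7, 73.3]
orientation: [18.8, 89.7, 8.2]
contact_force: [-5.0, 1.4, 14.8]
width: 0.134
```

Run:
```python
from bench import r,optics
from h import *
s=avg(r,optics,1); nest(s); show(s)
```

```text
[500.66 227.66  73.33] [-5.   1.4 14.8]
[500.33 227.7   72.9 ] [-0.5  0.5  5.1]
NEST x(wall) -4.34 y -3.18 z-under 35.11 jaw err 0.00 F nest x -2.9 y 0.5 z 10.0
t 9.35 tcp [500.5 227.7  73.1] jaw -10.65 down [ 0.005  0.001 -1.   ] F [-2.8  1.  10. ] w 11.14 j [ 17.  27. 102.  -0.  50.  28.]
```

Request:
{"name": "carry_out", "arguments": {
  "deltas": [
    {"dp":[0,0,-2],"dr":[0,0,0],"jaw":0},
    {"dp":[1.5,0,-1],"dr":[0,0,0],"jaw":0}
  ]
}}

```text
time: 9.6
tcp_pos: [500.0, 228.1, 72.5]
orientation: [15.0, 89.4, 4.4]
contact_force: [1.3, -1.3, 3.7]
width: 0.134
```

Run:
```python
from bench import r,optics
from h import *
s=avg(r,optics,1); nest(s); show(s)
```

```text
[500.03 228.13  72.51] [ 1.3 -1.3  3.7]
[499.75 228.25  72.21] [ 2.9 -1.4  3. ]
NEST x(wall) -5.03 y -2.79 z-under 34.36 jaw err 0.04 F nest x 2.3 y -0.9 z 3.4
t 9.65 tcp [499.9 228.2  72.4] jaw -10.61 down [ 0.01   0.001 -1.   ] F [ 2.1 -1.4  3.4] w 11.67 j [ 17.  27. 103.  -0.  50.  28.]
```

Run:
```python
from bench import r,optics
from h import *
s=r.state(); go(s,-6,-4,32,1)
```

```text
dp [2.2, -1.3, -0.8] dr [0.0, 0.5, -0.2]
```

Request:
{"name": "carry_out", "arguments": {
  "deltas": [
    {"dp":[2.5,-0.5,-1],"dr":[0,0.5,-0.2],"jaw":0},
    {"dp":[2.5,0,-0.5],"dr":[0,0,0],"jaw":0}
  ]
}}

```text
time: 9.9
tcp_pos: [499.8, 228.4, 67.8]
orientation: [12.0, 89.8, 1.4]
contact_force: [2.6, -1.1, 2.8]
width: 0.127
```

Run:
```python
from bench import r,optics
from h import *
s=avg(r,optics,1); nest(s); show(s);go(s,-6,-4,28,1)
```

```text
[499.82 228.43  67.77] [ 2.6 -1.1  2.8]
[499.78 228.43  67.48] [ 4.4 -0.9  2.1]
NEST x(wall) -5.17 y -2.57 z-under 29.63 jaw err 0.03 F nest x 3.6 y -0.3 z 2.5
t 9.95 tcp [499.8 228.4  67.6] jaw -10.62 down [ 0.004  0.    -1.   ] F [ 3.5 -1.   2.5] w 11.5 j [ 17.  28. 102.  -0.  49.  28.]
dp [1.6, -1.4, -0.8] dr [0.0, 0.2, -0.0]
```

Request:
{"name": "carry_out", "arguments": {
  "deltas": [
    {"dp":[3,0,-0.3],"dr":[0,0.2,0],"jaw":0},
    {"dp":[3,0,-0.3],"dr":[0,0,0],"jaw":0}
  ]
}}

```text
time: 10.2
tcp_pos: [499.9, 228.7, 61.2]
orientation: [47.2, 89.9, 36.6]
contact_force: [3.0, -1.7, 3.1]
width: 0.13
```

Run:
```python
from bench import r,optics
from h import *
s=avg(r,optics,1); nest(s); show(s);go(s,-6,-4,20,1)
```

```text
[499.92 228.71  61.21] [ 3.  -1.7  3.1]
[499.81 228.7   60.88] [4.9 0.1 0.2]
NEST x(wall) -5.15 y -2.29 z-under 23.04 jaw err 0.03 F nest x 4.0 y -0.1 z 1.6
t 10.25 tcp [499.9 228.7  61. ] jaw -10.62 down [ 0.001  0.001 -1.   ] F [ 3.9 -0.8  1.6] w 11.44 j [ 17.  29. 103.   0.  49.  28.]
dp [3.0, -1.7, -0.8] dr [0.0, 0.1, -0.1]
```

Request:
{"name": "carry_out", "arguments": {
  "deltas": [
    {"dp":[3,-0.5,-0.2],"dr":[0,0,0],"jaw":0},
    {"dp":[2,0,-0.2],"dr":[0,0,0],"jaw":0}
  ]
}}

```text
time: 10.5
tcp_pos: [499.8, 228.4, 55.6]
orientation: [40.0, 89.9, 29.4]
contact_force: [3.9, -1.7, 3.3]
width: 0.137
```

Run:
```python
from bench import r,optics
from h import *
s=avg(r,optics,1); nest(s); show(s)
```

```text
[499.85 228.37  55.57] [ 3.9 -1.7  3.3]
[499.71 228.38  55.36] [ 3.6 -0.6 -0.4]
NEST x(wall) -5.18 y -2.63 z-under 17.47 jaw err 0.03 F nest x 3.9 y -0.5 z 1.4
t 10.55 tcp [499.8 228.4  55.5] jaw -10.62 down [ 0.002  0.001 -1.   ] F [ 3.8 -1.2  1.4] w 10.86 j [ 17.  29. 103.   0.  48.  28.]
```

Request:
{"name": "carry_out", "arguments": {
  "deltas": [
    {"dp":[1.5,0,-0.2],"dr":[0,0,0],"jaw":0}
  ]
}}

```text
time: 10.68
tcp_pos: [499.8, 228.4, 53.8]
orientation: [38.3, 89.8, 27.7]
contact_force: [4.7, -1.0, 3.2]
width: 0.13
```

Run:
```python
from bench import r,optics
from h import *
s=avg(r,optics,1); nest(s); show(s)
```

```text
[499.79 228.43  53.84] [ 4.7 -1.   3.2]
[499.81 228.44  53.85] [ 4.1 -0.5  0.1]
NEST x(wall) -5.17 y -2.56 z-under 15.85 jaw err 0.03 F nest x 4.5 y 0.1 z 1.6
t 10.72 tcp [499.8 228.4  53.8] jaw -10.62 down [ 0.002  0.001 -1.   ] F [ 4.4 -0.8  1.6] w 11.53 j [ 17.  29. 103.   0.  48.  28.]
```

Request:
{"name": "carry_out", "arguments": {
  "deltas": [
    {"dp":[1.5,0,0],"dr":[0,0,0],"jaw":0}
  ]
}}

```text
time: 10.85
tcp_pos: [500.0, 228.4, 53.7]
orientation: [35.3, 89.8, 24.7]
contact_force: [-2.3, -3.5, 31.1]
width: 0.135
```

Run:
```python
from bench import r,optics
from h import *
s=avg(r,optics,1); nest(s)
```

```text
[499.97 228.44  53.74] [-2.3 -3.5 31.1]
[499.93 228.45  53.78] [ 0.6 -2.8 17. ]
NEST x(wall) -5.02 y -2.52 z-under 15.76 jaw err 0.03 F nest x -0.2 y -3.2 z 24.0
```

Request:
{"name": "carry_out", "arguments": {
  "deltas": [
    {"dp":[1.5,0,0],"dr":[0,0,0],"jaw":0}
  ]
}}

```text
time: 11.02
tcp_pos: [499.9, 228.5, 53.8]
orientation: [33.8, 89.8, 23.2]
contact_force: [0.2, -2.5, 18.3]
width: 0.13
```

Run:
```python
from bench import r,optics
from h import *
s=avg(r,optics,2); nest(s); print(s["moment"])
cv2.imwrite("pics/w8.png",optics.capture("wrist"))
cv2.imwrite("pics/s8.png",optics.capture("scene")[190:330,320:520].repeat(3,0).repeat(3,1))
```

```text
[499.94 228.47  53.78] [ 0.2 -2.5 18.3]
[499.96 228.46  53.8 ] [ 0.2 -3.2 19. ]
[499.94 228.43  53.77] [ 0.6 -2.2 17.8]
NEST x(wall) -5.03 y -2.52 z-under 15.78 jaw err 0.04 F nest x 0.8 y -2.5 z 18.4
[-0.42152446  0.05790408  0.01145057]
```

View pics/w8.png

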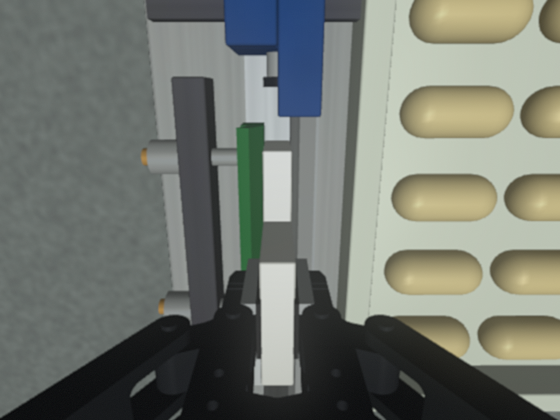

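View pics/s8.png

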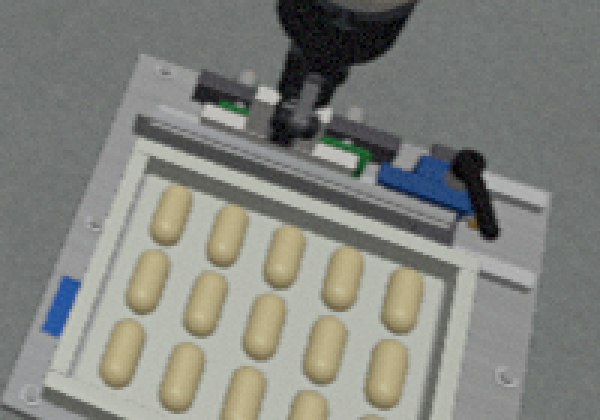

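The strip is home: the force rises sharply (to 31 N) at underside height 15.8, against a seat at 16. It stands in front of the nose at (300,115). I'll relieve the down force and slide towards the stop.

Request:
{"name": "carry_out", "arguments": {
  "deltas": [
    {"dp":[0,0,0],"dr":[0,0,0],"jaw":0},
    {"dp":[0.1,3,0],"dr":[0,0,0],"jaw":0},
    {"dp":[0.1,3,0],"dr":[0,0,0],"jaw":0}
  ]
}}

```text
time: 11.6
tcp_pos: [500.2, 231.8, 54.0]
orientation: [-47.0, 89.8, -57.5]
contact_force: [2.6, -9.8, 10.2]
width: 0.13
```

Run:
```python
from bench import r,optics
from h import *
s=avg(r,optics,1); nest(s); show(s); go(s,-5.2,20,16,1)
```

```text
[500.21 231.78  53.95] [ 2.6 -9.8 10.2]
[500.26 231.97  53.95] [ 3.1 -8.5  8.6]
NEST x(wall) -5.37 y 0.90 z-under 15.95 jaw err 0.13 F nest x 4.5 y -8.5 z 9.4
t 11.65 tcp [500.2 231.9  54. ] jaw -10.52 down [ 0.002 -0.003 -1.   ] F [ 2.9 -9.2  9.4] w 11.29 j [ 18.  29. 103.  -0.  48.  29.]
dp [-0.1, 19.1, 0.2] dr [0.1, 0.1, 0.2]
```

Request:
{"name": "carry_out", "arguments": {
  "deltas": [
    {"dp":[-0.1,3,0],"dr":[0,0,0],"jaw":0},
    {"dp":[0,3,0],"dr":[0,0,0],"jaw":0},
    {"dp":[0,3,0],"dr":[0,0,0],"jaw":0}
  ]
}}

```text
time: 12.02
tcp_pos: [501.1, 236.3, 54.4]
orientation: [-81.7, 89.4, -92.1]
contact_force: [3.4, -8.5, 9.2]
width: 0.13
```

Run:
```python
from bench import r,optics
from h import *
s=avg(r,optics,1); nest(s); show(s); go(s,-5.2,20,16,1)
```

```text
[501.09 236.33  54.36] [ 3.4 -8.5  9.2]
[501.18 236.55  54.37] [ 3.3 -7.8  7.5]
NEST x(wall) -5.33 y 5.55 z-under 16.37 jaw err 0.22 F nest x 4.8 y -7.4 z 8.3
t 12.07 tcp [501.1 236.4  54.4] jaw -10.43 down [-0.    -0.011 -1.   ] F [ 3.3 -8.1  8.3] w 11.7 j [ 19.  30. 102.  -1.  49.  29.]
dp [0.2, 14.5, 0.2] dr [0.2, 0.1, 0.6]
```

Request:
{"name": "carry_out", "arguments": {
  "deltas": [
    {"dp":[0,3,0],"dr":[0.2,0,0.7],"jaw":0},
    {"dp":[0.1,3,0],"dr":[0,0,0.3],"jaw":0},
    {"dp":[0.1,2.5,0],"dr":[0,0,0.2],"jaw":0}
  ]
}}

```text
time: 12.45
tcp_pos: [501.7, 241.0, 53.8]
orientation: [87.6, 89.8, 77.1]
contact_force: [3.6, -10.5, 9.9]
width: 0.133
```

Run:
```python
from bench import r,optics
from h import *
s=avg(r,optics,1); nest(s); show(s); go(s,-5.2,20,15.8,1)
```

```text
[501.72 240.98  53.82] [  3.6 -10.5   9.9]
[501.75 241.08  53.8 ] [ 3.6 -7.5  7. ]
NEST x(wall) -5.59 y 10.17 z-under 15.81 jaw err 0.14 F nest x 5.2 y -8.2 z 8.5
t 12.5 tcp [501.7 241.   53.8] jaw -10.51 down [ 0.001  0.003 -1.   ] F [ 3.6 -9.   8.5] w 11.05 j [ 18.  30. 102.   0.  48.  29.]
dp [0.0, 9.8, 0.4] dr [0.1, 0.0, -0.2]
```

Request:
{"name": "carry_out", "arguments": {
  "deltas": [
    {"dp":[-0.3,2.5,0],"dr":[0,0,0.2],"jaw":0},
    {"dp":[-0.1,2.5,0],"dr":[0,0,0.2],"jaw":0},
    {"dp":[0,2,0],"dr":[0,0,0.2],"jaw":0}
  ]
}}

```text
time: 12.88
tcp_pos: [502.1, 243.7, 53.8]
orientation: [101.6, 89.6, 91.2]
contact_force: [4.4, -9.1, 7.5]
width: 0.132
```

Run:
```python
from bench import r,optics
from h import *
s=avg(r,optics,1); nest(s); show(s); go(s,-5.2,20,15.8,1)
c=optics.calibration("wrist"); im=optics.capture("wrist"); cv2.imwrite("pics/w9.png",im);np.save("w9.npy",c,allow_pickle=True)
cv2.imwrite("pics/w9c.png",cv2.resize(im[40:240,200:360],None,fx=3.7,fy=3,interpolation=cv2.INTER_CUBIC))
```

```text
[502.05 243.67  53.81] [ 4.4 -9.1  7.5]
[502.05 243.68  53.8 ] [ 4.7 -7.5  6.4]
NEST x(wall) -5.77 y 12.83 z-under 15.81 jaw err 0.25 F nest x 6.0 y -7.4 z 7.0
t 12.93 tcp [502.1 243.7  53.8] jaw -10.4 down [-0.     0.006 -1.   ] F [ 4.5 -8.3  7. ] w 11.47 j [ 19.  30. 102.   0.  48.  29.]
dp [0.1, 7.2, 0.6] dr [0.2, -0.1, -0.4]
```

View pics/w9c.png

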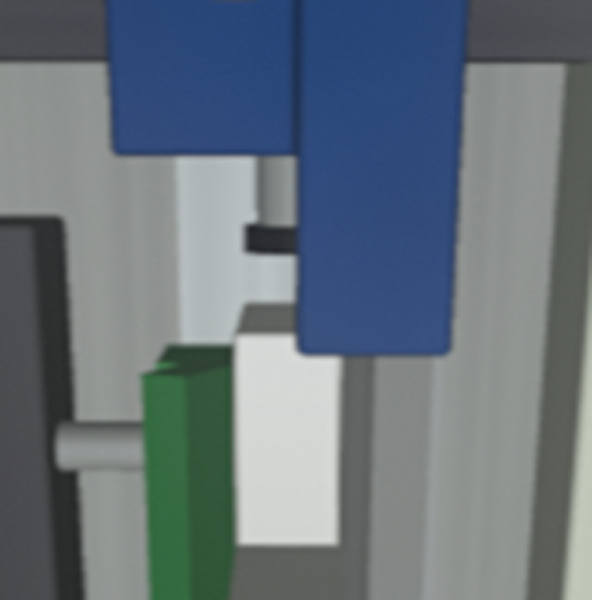

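The strip's front end at (273,148) is under the nose, and the buffer's black tip at (273,123) is still ahead of it.

Run:
```python
from bench import r
from h import *
c=np.load("w9.npy",allow_pickle=True).item()
f=lambda x,y:(200+x/3.7,40+y/3)
for nm,p,zs in (("tip",f(270,253),(28,32,36)),("strip top edge",f(270,333),(48,)),("strip foot",f(270,304),(16,)),("nose",f(370,353),(59.5,)),("block back edge",f(285,545),(48,))):
    for z in zs: q=ray(c,p,z)[:2]-W; print(nm,z,round(q@U,1),round(q@V,1))
```

```text
tip 28 -8.7 75.4
tip 32 -8.7 75.8
tip 36 -8.6 76.1
strip top edge 48 -8.5 66.7
strip foot 16 -8.8 66.2
nose 59.5 1.7 66.1
block back edge 48 -6.7 36.4
```

Request:
{"name": "carry_out", "arguments": {
  "deltas": [
    {"dp":[-0.1,2.3,0.2],"dr":[0.2,0,-0.2],"jaw":0},
    {"dp":[-0.1,2.3,0.1],"dr":[0,0,0.1],"jaw":0},
    {"dp":[0,2,0],"dr":[0,0,0.1],"jaw":0}
  ]
}}

```text
time: 13.35
tcp_pos: [502.8, 245.8, 53.9]
orientation: [-146.2, 89.8, -156.7]
contact_force: [2.7, -8.6, 7.5]
width: 0.132
```

Run:
```python
from bench import r,optics
from h import *
s=avg(r,optics,1); nest(s); show(s); go(s,-5.2,20,15.8,1)
```

```text
[502.75 245.76  53.94] [ 2.7 -8.6  7.5]
[502.76 245.82  53.93] [ 3.7 -6.9  6.6]
NEST x(wall) -5.47 y 15.04 z-under 15.93 jaw err 0.15 F nest x 4.6 y -7.0 z 7.1
t 13.4 tcp [502.8 245.8  53.9] jaw -10.5 down [-0.003 -0.001 -1.   ] F [ 3.2 -7.7  7.1] w 10.99 j [ 19.  30. 101.  -0.  49.  29.]
dp [0.1, 5.0, 0.3] dr [0.1, -0.1, 0.1]
```

Request:
{"name": "carry_out", "arguments": {
  "deltas": [
    {"dp":[0,2.2,0.1],"dr":[0,0,0.2],"jaw":0},
    {"dp":[0,2,0],"dr":[0,0,0.2],"jaw":0},
    {"dp":[0,2,0],"dr":[0,0,0.2],"jaw":0}
  ]
}}

```text
time: 13.78
tcp_pos: [503.2, 247.8, 53.8]
orientation: [151.1, 89.8, 140.7]
contact_force: [2.7, -7.4, 5.8]
width: 0.131
```

Run:
```python
from bench import r,optics
from h import *
s=avg(r,optics,1); nest(s); show(s); go(s,-5.2,20,15.8,1)
```

```text
[503.23 247.79  53.83] [ 2.7 -7.4  5.8]
[503.24 247.86  53.83] [ 3.4 -6.6  6.6]
NEST x(wall) -5.37 y 17.13 z-under 15.83 jaw err 0.24 F nest x 4.3 y -6.4 z 6.2
t 13.82 tcp [503.2 247.8  53.8] jaw -10.41 down [-0.003  0.003 -1.   ] F [ 3.1 -7.   6.2] w 11.11 j [ 19.  30. 101.   0.  49.  29.]
dp [0.0, 2.9, 0.2] dr [0.2, -0.2, -0.1]
```

Request:
{"name": "carry_out", "arguments": {
  "deltas": [
    {"dp":[0,2,0],"dr":[0.2,0,0],"jaw":0},
    {"dp":[0,2,0],"dr":[0,0,0],"jaw":0},
    {"dp":[0,2,0],"dr":[0,0,0],"jaw":0}
  ]
}}

```text
time: 14.2
tcp_pos: [503.6, 249.1, 54.1]
orientation: [-123.7, 89.6, -134.2]
contact_force: [3.1, -7.4, 7.2]
width: 0.127
```

Run:
```python
from bench import r,optics
from h import *
s=avg(r,optics,1); nest(s); show(s)
```

```text
[503.58 249.11  54.13] [ 3.1 -7.4  7.2]
[503.62 249.19  54.15] [ 2.9 -8.2  7.6]
NEST x(wall) -5.26 y 18.50 z-under 16.14 jaw err 0.15 F nest x 4.4 y -7.1 z 7.4
t 14.25 tcp [503.6 249.2  54.1] jaw -10.5 down [-0.005 -0.005 -1.   ] F [ 3.  -7.8  7.4] w 11.14 j [ 19.  30. 101.  -0.  49.  30.]
```

Request:
{"name": "carry_out", "arguments": {
  "deltas": [
    {"dp":[0,1.8,0],"dr":[0,0,0.1],"jaw":0}
  ]
}}

```text
time: 14.38
tcp_pos: [503.7, 249.5, 54.2]
orientation: [-122.1, 89.5, -132.5]
contact_force: [3.5, -7.4, 5.8]
width: 0.131
```

Run:
```python
from bench import r,optics
from h import *
s=avg(r,optics,1); nest(s); show(s)
```

```text
[503.67 249.51  54.2 ] [ 3.5 -7.4  5.8]
[503.67 249.58  54.21] [ 3.3 -5.8  6.5]
NEST x(wall) -5.26 y 18.90 z-under 16.20 jaw err 0.18 F nest x 4.5 y -5.9 z 6.2
t 14.43 tcp [503.7 249.5  54.2] jaw -10.47 down [-0.006 -0.006 -1.   ] F [ 3.4 -6.6  6.2] w 11.0 j [ 19.  30. 101.  -0.  50.  30.]
```

Request:
{"name": "carry_out", "arguments": {
  "deltas": [
    {"dp":[0,2,0],"dr":[0.1,-0.2,0.4],"jaw":0},
    {"dp":[0,2,0],"dr":[0,-0.1,0.2],"jaw":0}
  ]
}}

```text
time: 14.68
tcp_pos: [503.8, 250.9, 53.9]
orientation: [-90.4, 89.9, -101.0]
contact_force: [3.1, -7.2, 6.2]
width: 0.133
```

Run:
```python
from bench import r,optics
from h import *
s=avg(r,optics,1); nest(s); show(s)
```

```text
[503.79 250.95  53.92] [ 3.1 -7.2  6.2]
[503.8  251.02  53.93] [ 3.8 -7.1  4.3]
NEST x(wall) -5.41 y 20.33 z-under 15.93 jaw err 0.14 F nest x 4.7 y -6.4 z 5.3
t 14.72 tcp [503.8 251.   53.9] jaw -10.51 down [-0.    -0.001 -1.   ] F [ 3.4 -7.2  5.3] w 11.46 j [ 19.  30. 101.  -0.  49.  30.]
```

Request:
{"name": "carry_out", "arguments": {
  "deltas": [
    {"dp":[0,2,0],"dr":[0,0,0.2],"jaw":0},
    {"dp":[0,2,0],"dr":[0,0,0.2],"jaw":0}
  ]
}}

```text
time: 14.98
tcp_pos: [504.0, 252.0, 53.9]
orientation: [124.8, 89.9, 114.3]
contact_force: [2.5, -6.7, 6.3]
width: 0.13
```

Run:
```python
from bench import r,optics
from h import *
s=avg(r,optics,1); nest(s); show(s)
c=optics.calibration("wrist"); im=optics.capture("wrist"); cv2.imwrite("pics/w10.png",im);np.save("w10.npy",c,allow_pickle=True)
cv2.imwrite("pics/w10c.png",cv2.resize(im[40:240,200:360],None,fx=3.7,fy=3,interpolation=cv2.INTER_CUBIC))
```

```text
[503.95 252.04  53.86] [ 2.5 -6.7  6.3]
[503.96 252.08  53.85] [ 4.8 -8.2  5.9]
NEST x(wall) -5.45 y 21.42 z-under 15.85 jaw err 0.21 F nest x 5.0 y -6.7 z 6.1
t 15.03 tcp [504.  252.1  53.9] jaw -10.44 down [-0.001  0.001 -1.   ] F [ 3.7 -7.5  6.1] w 11.34 j [ 20.  30. 101.   0.  49.  30.]
```

View pics/w10c.png

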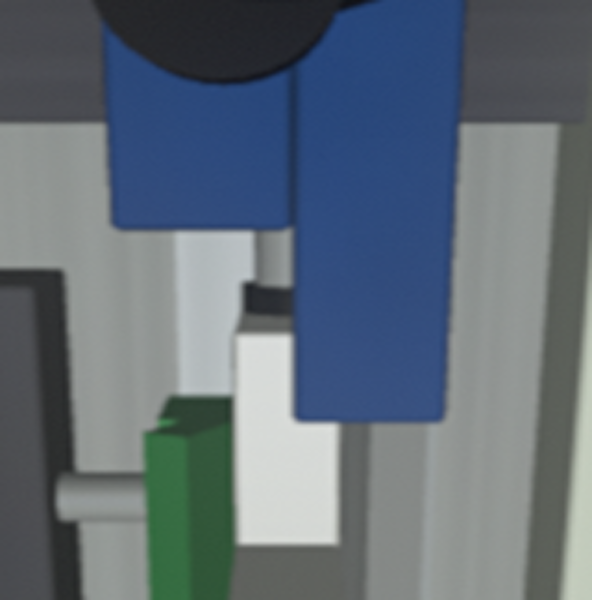

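The strip's front end at (273,145) is just meeting the black tip. I'll feel the rest out in single steps.

Request:
{"name": "carry_out", "arguments": {
  "deltas": [
    {"dp":[0,2,0],"dr":[0.1,0,0.1],"jaw":0}
  ]
}}

```text
time: 15.2
tcp_pos: [504.0, 252.5, 53.9]
orientation: [177.3, 89.9, 166.7]
contact_force: [2.6, -8.4, 7.5]
width: 0.129
```

Run:
```python
from bench import r,optics
from h import *
s=avg(r,optics,1); nest(s); show(s)
```

```text
[503.99 252.45  53.87] [ 2.6 -8.4  7.5]
[504.02 252.54  53.86] [ 2.8 -8.   6.7]
NEST x(wall) -5.48 y 21.86 z-under 15.87 jaw err 0.14 F nest x 4.1 y -7.5 z 7.1
t 15.25 tcp [504.  252.5  53.9] jaw -10.51 down [-0.001  0.    -1.   ] F [ 2.7 -8.2  7.1] w 11.37 j [ 20.  30. 101.   0.  49.  30.]
```

Request:
{"name": "carry_out", "arguments": {
  "deltas": [
    {"dp":[0,2,0],"dr":[0,0,0.1],"jaw":0}
  ]
}}

```text
time: 15.38
tcp_pos: [504.1, 252.9, 53.9]
orientation: [-145.3, 89.9, -155.8]
contact_force: [3.3, -8.2, 7.2]
width: 0.129
```

Run:
```python
from bench import r,optics
from h import *
s=avg(r,optics,1); nest(s); show(s)
```

```text
[504.06 252.88  53.9 ] [ 3.3 -8.2  7.2]
[504.1  252.91  53.92] [ 3.1 -7.8  5.9]
NEST x(wall) -5.48 y 22.27 z-under 15.91 jaw err 0.18 F nest x 4.6 y -7.2 z 6.5
t 15.43 tcp [504.1 252.9  53.9] jaw -10.47 down [-0.002 -0.001 -1.   ] F [ 3.2 -8.   6.5] w 11.14 j [ 20.  30. 101.  -0.  49.  30.]
```

Request:
{"name": "carry_out", "arguments": {
  "deltas": [
    {"dp":[0,2,0],"dr":[0,0,0.1],"jaw":0}
  ]
}}

```text
time: 15.55
tcp_pos: [504.2, 253.2, 54.0]
orientation: [-128.7, 89.8, -139.1]
contact_force: [3.6, -8.5, 7.4]
width: 0.134
```

Run:
```python
from bench import r,optics
from h import *
s=avg(r,optics,1); nest(s); show(s)
```

```text
[504.16 253.18  53.97] [ 3.6 -8.5  7.4]
[504.14 253.21  53.95] [ 2.9 -8.1  7.1]
NEST x(wall) -5.46 y 22.58 z-under 15.96 jaw err 0.22 F nest x 4.7 y -7.6 z 7.3
t 15.6 tcp [504.2 253.2  54. ] jaw -10.43 down [-0.002 -0.002 -1.   ] F [ 3.2 -8.3  7.3] w 11.29 j [ 20.  30. 101.  -0.  49.  30.]
```

Request:
{"name": "carry_out", "arguments": {
  "deltas": [
    {"dp":[-0.1,2.2,0],"dr":[0.1,-0.1,0.2],"jaw":0},
    {"dp":[0,2.2,0],"dr":[0,0,0.1],"jaw":0}
  ]
}}

```text
time: 15.85
tcp_pos: [504.3, 253.9, 54.0]
orientation: [-105.7, 89.8, -116.2]
contact_force: [3.9, -9.7, 8.1]
width: 0.132
```

Run:
```python
from bench import r,optics
from h import *
s=avg(r,optics,1); nest(s); show(s)
```

```text
[504.27 253.94  54.01] [ 3.9 -9.7  8.1]
[504.29 253.97  54.02] [ 3.3 -9.   6.7]
NEST x(wall) -5.48 y 23.34 z-under 16.02 jaw err 0.20 F nest x 5.3 y -8.5 z 7.4
t 15.9 tcp [504.3 254.   54. ] jaw -10.45 down [-0.002 -0.003 -1.   ] F [ 3.6 -9.4  7.4] w 11.13 j [ 20.  30. 101.  -0.  49.  30.]
```

Request:
{"name": "carry_out", "arguments": {
  "deltas": [
    {"dp":[0,2.2,0],"dr":[0,0,0.1],"jaw":0},
    {"dp":[0,2.2,0],"dr":[0,0,0.1],"jaw":0}
  ]
}}

```text
time: 16.15
tcp_pos: [504.4, 254.4, 54.2]
orientation: [-105.0, 89.6, -115.3]
contact_force: [3.2, -9.9, 7.8]
width: 0.135
```

Run:
```python
from bench import r,optics
from h import *
s=avg(r,optics,1); nest(s); show(s)
```

```text
[504.42 254.38  54.18] [ 3.2 -9.9  7.8]
[504.42 254.41  54.17] [ 3.7 -8.7  7.1]
NEST x(wall) -5.42 y 23.80 z-under 16.17 jaw err 0.27 F nest x 5.1 y -8.5 z 7.5
t 16.2 tcp [504.4 254.4  54.2] jaw -10.38 down [-0.003 -0.006 -1.   ] F [ 3.4 -9.3  7.5] w 11.15 j [ 20.  30. 101.  -0.  50.  31.]
```

Request:
{"name": "carry_out", "arguments": {
  "deltas": [
    {"dp":[0,2,0],"dr":[0.2,-0.1,0.4],"jaw":0},
    {"dp":[0,2.2,0],"dr":[0,0,0.2],"jaw":0}
  ]
}}

```text
time: 16.45
tcp_pos: [504.4, 254.8, 54.0]
orientation: [-110.4, 89.8, -120.9]
contact_force: [5.2, -10.2, 7.5]
width: 0.131
```

Run:
```python
from bench import r,optics
from h import *
s=avg(r,optics,1); nest(s); show(s)
c=optics.calibration("wrist"); im=optics.capture("wrist"); cv2.imwrite("pics/w11.png",im);np.save("w11.npy",c,allow_pickle=True)
cv2.imwrite("pics/w11c.png",cv2.resize(im[40:240,200:360],None,fx=3.7,fy=3,interpolation=cv2.INTER_CUBIC))
```

```text
[504.4  254.78  54.02] [  5.2 -10.2   7.5]
[504.4  254.81  54.02] [ 4.9 -9.1  6. ]
NEST x(wall) -5.52 y 24.19 z-under 16.02 jaw err 0.17 F nest x 6.8 y -8.5 z 6.8
t 16.5 tcp [504.4 254.8  54. ] jaw -10.48 down [-0.001 -0.002 -1.   ] F [ 5.1 -9.6  6.8] w 11.13 j [ 20.  30. 101.  -0.  49.  30.]
```

View pics/w11c.png

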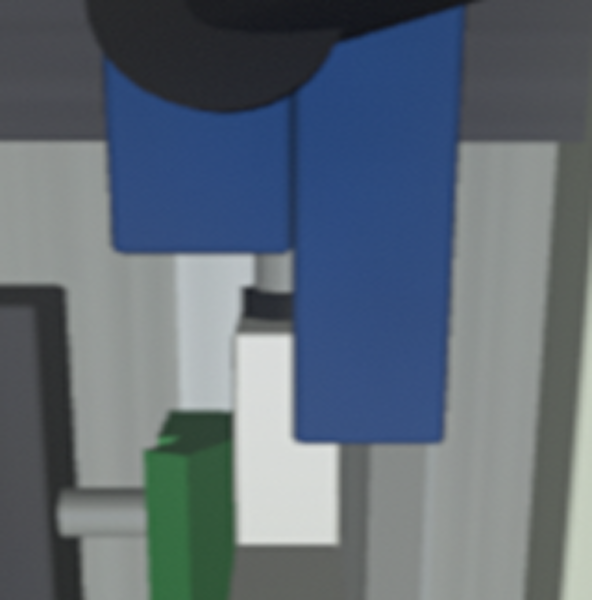

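The tip is visibly pushed in: the shaft shows 35 crop px against 55 before. The stop looks unmoved. I'll probe for the hard end.

Request:
{"name": "carry_out", "arguments": {
  "deltas": [
    {"dp":[0,2.2,0],"dr":[0.1,0,0.2],"jaw":0}
  ]
}}

```text
time: 16.68
tcp_pos: [504.4, 254.8, 54.0]
orientation: [-117.7, 89.8, -128.2]
contact_force: [3.7, -10.7, 8.0]
width: 0.132
```

Run:
```python
from bench import r,optics
from h import *
s=avg(r,optics,1); nest(s); show(s)
for n in ("w6","w9","w10","w11"):
    im=cv2.imread(f"pics/{n}.png").astype(float); c=np.load(f"{n}.npy",allow_pickle=True).item()
    # nose tip edge: blue->gray along cols 296..312
    cols=slice(286,300) if n=="w6" else slice(290,312)
    v=(im[:,cols,0]-im[:,cols,2]).mean(1); d=np.diff(v); k=np.argmin(d[60:230])+60; a,b,e=d[k-1:k+2]; row=k+.5+.5*(a-e)/(a-2*b+e)
    q=ray(c,((cols.start+cols.stop)/2,row),59.5)[:2]-W; print(n,"nose tip row",round(row,2),"nest y",round(q@V,2))
```

```text
[504.39 254.8   54.03] [  3.7 -10.7   8. ]
[504.39 254.79  54.  ] [  3.1 -10.1   8. ]
NEST x(wall) -5.53 y 24.19 z-under 16.02 jaw err 0.12 F nest x 5.3 y -9.6 z 8.0
t 16.73 tcp [504.4 254.8  54. ] jaw -10.53 down [-0.002 -0.003 -1.   ] F [  3.4 -10.4   8. ] w 10.82 j [ 20.  30. 101.  -0.  49.  30.]
w6 nose tip row 93.37 nest y 65.68
w9 nose tip row 157.75 nest y 66.03
w10 nose tip row 180.29 nest y 66.06
w11 nose tip row 187.26 nest y 66.09
```

Request:
{"name": "carry_out", "arguments": {
  "deltas": [
    {"dp":[0,2.7,0],"dr":[0.1,0,0.2],"jaw":0}
  ]
}}

```text
time: 16.85
tcp_pos: [504.4, 254.9, 54.1]
orientation: [-117.9, 89.8, -128.4]
contact_force: [3.6, -12.8, 8.7]
width: 0.13
```

Run:
```python
from bench import r,optics
from h import *
s=avg(r,optics,1); nest(s); show(s)
```

```text
[504.41 254.92  54.06] [  3.6 -12.8   8.7]
[504.42 254.91  54.04] [  3.6 -12.6   8.3]
NEST x(wall) -5.53 y 24.31 z-under 16.05 jaw err 0.09 F nest x 5.9 y -11.8 z 8.5
t 16.9 tcp [504.4 254.9  54. ] jaw -10.56 down [-0.003 -0.003 -1.   ] F [  3.6 -12.7   8.5] w 11.39 j [ 20.  30. 101.  -0.  49.  31.]
```

Request:
{"name": "carry_out", "arguments": {
  "deltas": [
    {"dp":[0,2.9,0],"dr":[0.1,0,0.2],"jaw":0}
  ]
}}

```text
time: 17.02
tcp_pos: [504.4, 255.0, 54.1]
orientation: [-116.1, 89.7, -126.6]
contact_force: [2.3, -13.2, 9.5]
width: 0.133
```

Run:
```python
from bench import r,optics
from h import *
s=avg(r,optics,1); nest(s); show(s)
```

```text
[504.41 254.96  54.1 ] [  2.3 -13.2   9.5]
[504.41 254.98  54.09] [  4.6 -11.5   8.7]
NEST x(wall) -5.54 y 24.37 z-under 16.09 jaw err 0.07 F nest x 5.7 y -11.5 z 9.1
t 17.07 tcp [504.4 255.   54.1] jaw -10.58 down [-0.004 -0.005 -1.   ] F [  3.4 -12.4   9.1] w 11.12 j [ 20.  30. 101.  -0.  50.  31.]
```

The force rose from 7 to 12 N over 0.2 mm of travel, so the strip is hard on the buffer with about 5 N above the drag. I'll square up, press down lightly, and check before letting go.

Request:
{"name": "carry_out", "arguments": {
  "deltas": [
    {"dp":[0.4,2,0],"dr":[0,-0.2,0.3],"jaw":0},
    {"dp":[0.8,2,0],"dr":[0,0,0.1],"jaw":0}
  ]
}}

```text
time: 17.32
tcp_pos: [504.4, 254.7, 53.9]
orientation: [-87.5, 89.7, -98.0]
contact_force: [0.5, -10.6, 19.1]
width: 0.129
```

Run:
```python
from bench import r,optics
from h import *
s=avg(r,optics,2); nest(s); show(s)
c=optics.calibration("wrist"); im=optics.capture("wrist"); cv2.imwrite("pics/w12.png",im);np.save("w12.npy",c,allow_pickle=True)
im=im.astype(float); v=(im[:,290:312,0]-im[:,290:312,2]).mean(1); d=np.diff(v); k=np.argmin(d[60:230])+60
q=ray(c,(301,k+.5),59.5)[:2]-W; print("nose y",q@V)
```

```text
[504.42 254.74  53.89] [  0.5 -10.6  19.1]
[504.46 254.76  53.94] [  1.3 -10.5  13.6]
[504.41 254.75  53.9 ] [  1.4 -11.2  14.9]
NEST x(wall) -5.48 y 24.16 z-under 15.91 jaw err 0.16 F nest x 3.0 y -10.4 z 15.9
t 17.43 tcp [504.4 254.8  53.9] jaw -10.49 down [-0.001 -0.005 -1.   ] F [  1.1 -10.8  15.9] w 10.96 j [ 20.  30. 101.  -0.  49.  31.]
nose y 66.0465329052724
```

Request:
{"name": "carry_out", "arguments": {
  "deltas": [
    {"dp":[0,0.5,0],"dr":[0,0,0],"jaw":35},
    {"dp":[0,0,0],"dr":[0,0,0],"jaw":35},
    {"dp":[0,0,0],"dr":[0,0,0],"jaw":35}
  ]
}}

```text
time: 17.85
tcp_pos: [499.3, 254.3, 51.9]
orientation: [-135.4, 89.3, -145.9]
contact_force: [0.4, -0.8, -0.8]
width: 0.352
```

Run:
```python
from bench import r,optics
from h import *
s=avg(r,optics,1); nest(s); show(s)
c=optics.calibration("wrist"); im=optics.capture("wrist"); cv2.imwrite("pics/w13.png",im);np.save("w13.npy",c,allow_pickle=True)
```

```text
[499.31 254.31  51.93] [ 0.4 -0.8 -0.8]
[499.29 254.34  51.9 ] [ 0.3  0.7 -1.1]
NEST x(wall) -10.44 y 22.79 z-under 13.91 jaw err 0.12 F nest x 0.3 y 0.0 z -0.9
t 17.9 tcp [499.3 254.3  51.9] jaw -10.53 down [-0.01  -0.007 -1.   ] F [ 0.3 -0.  -0.9] w 29.79 j [ 20.  30. 101.  -0.  50.  31.]
```

View pics/w13.png

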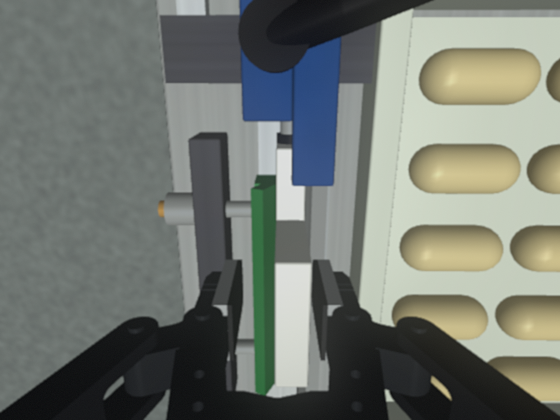

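The fingers are open, and the strip at (291,300) stands against the wall with its front at the tip (284,140). I'll re-centre slightly and withdraw upward.

Request:
{"name": "carry_out", "arguments": {
  "deltas": [
    {"dp":[-5,0,3],"dr":[0,-0.3,0],"jaw":40},
    {"dp":[-15,0,0],"dr":[0,0,0],"jaw":40},
    {"dp":[-30,0,0],"dr":[0,0,0],"jaw":40},
    {"dp":[-45,0,0],"dr":[0,0,0],"jaw":40},
    {"dp":[-40,-20,0],"dr":[0,0,0],"jaw":40}
  ]
}}

```text
time: 18.58
tcp_pos: [498.2, 235.5, 191.0]
orientation: [-124.1, 89.3, -134.6]
contact_force: [0.6, 0.1, 0.1]
width: 0.399
```

Request:
{"name": "carry_out", "arguments": {
  "deltas": [
    {"dp":[-5,-20,0],"dr":[0,0,0],"jaw":40},
    {"dp":[0,0,0],"dr":[0,0,0],"jaw":40}
  ]
}}

```text
time: 18.82
tcp_pos: [496.4, 215.0, 201.1]
orientation: [-91.9, 89.6, -102.3]
contact_force: [-0.4, -0.2, -0.7]
width: 0.401
```

Run:
```python
from bench import r,optics
from h import *
s=avg(r,optics,1); nest(s); show(s)
c=optics.calibration("wrist"); im=optics.capture("wrist"); cv2.imwrite("pics/w14.png",im);np.save("w14.npy",c,allow_pickle=True)
cv2.imwrite("pics/w14c.png",cv2.resize(im[0:300,170:370],None,fx=2.6,fy=2,interpolation=cv2.INTER_CUBIC))
cv2.imwrite("pics/top14.png",optics.capture("top"))
im=optics.capture("scene"); cv2.imwrite("pics/s14.png",im)
cv2.imwrite("pics/s14c.png",cv2.resize(im[190:300,340:520],None,fx=4,fy=4,interpolation=cv2.INTER_CUBIC))
```

```text
[496.37 215.05 201.13] [-0.4 -0.2 -0.7]
[496.76 215.69 200.94] [-1.   0.2  0.4]
NEST x(wall) -5.93 y -16.00 z-under 163.04 jaw err 0.17 F nest x -0.7 y -0.1 z -0.1
t 18.88 tcp [496.6 215.4 201. ] jaw -10.48 down [-0.001 -0.007 -1.   ] F [-0.7  0.  -0.1] w 34.01 j [16. 18. 96. -0. 67. 27.]
```

View pics/w14c.png

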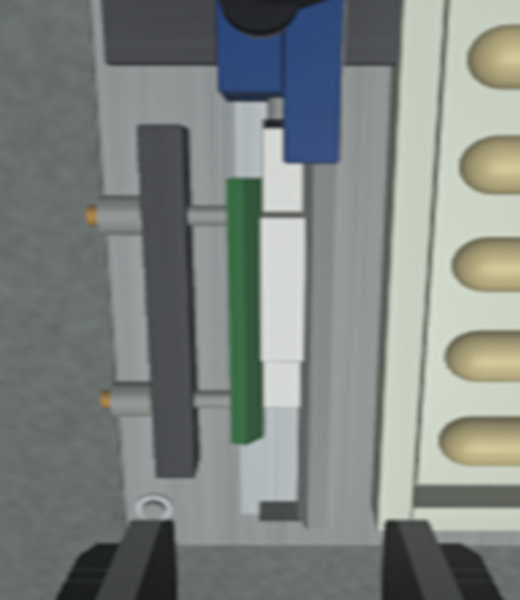

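View pics/s14c.png

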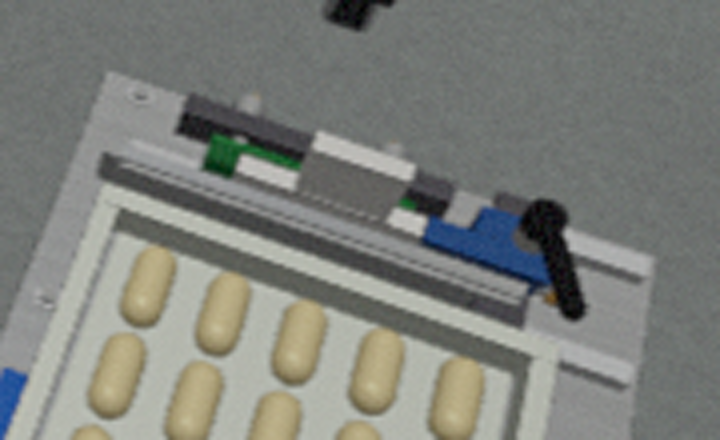

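View pics/top14.png

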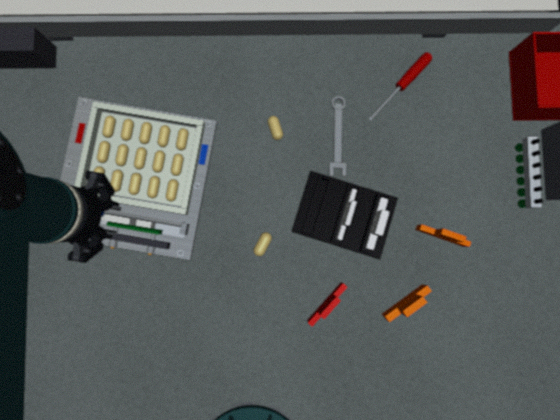

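Run:
```python
from h import *
c=np.load("w14.npy",allow_pickle=True).item(); im=cv2.imread("pics/w14.png").astype(float)
cv2.imwrite("pics/w14d.png",cv2.resize(im[30:110,255:315].astype(np.uint8),None,fx=9,fy=7,interpolation=cv2.INTER_CUBIC))
f=lambda x,y:(170+x/2.6,y/2)
for nm,p,z in (("front",f(274,127),48),("rear",f(281,406),48),("blk front",f(283,217),88),("blk rear",f(282,360),88),("nose",f(312,161),59.5),("tip front",f(270,127),34),("side L",f(263,170),48),("side R block",f(305,290),88),("side L block",f(261,290),88)):
    q=ray(c,p,z)[:2]-W; print(nm,np.round([q@U,q@V],1))
```

```text
front [-8.  78.2]
rear [ -5.5 -31.1]
blk front [-5.5 48.2]
blk rear [-5.5 -1. ]
nose [ 2.6 66.1]
tip front [-9.3 78.9]
side L [-11.2  63. ]
side R block [ 0.4 23.8]
side L block [-11.2  23.8]
```

View pics/w14d.png

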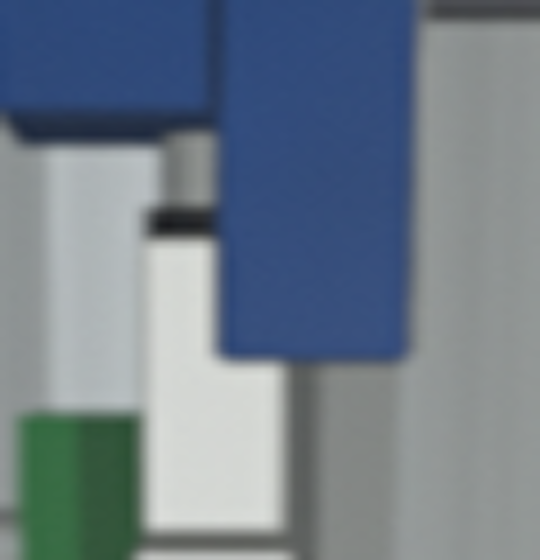

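Run:
```python
from bench import r
print(r.state()["joint_vel"].round(2)); print(r.finish_job())
```

```text
[ 0.29  0.53 -0.06 -0.16  0.18  0.  ]
the job is handed in; nothing more can be done
None
```

The 12 mm strip is home in the nest, bearing on the buffer and released, and the job is handed in. It took about 19 s of the 67 s.

- **Which strip:** I took the strip in the rack slot nearest the nest and gripped no other. The fingers read 11.0–11.5 mm on it. The wrist picture put the three at 11.7, 9.0 and 15.1 mm, so the low grip reading still fits 12 mm best.
- **Going in:** On the way down the strip caught briefly on the wall's bevel (about 15 N), and I moved it back to centre. It came down hard on the seat at an underside height of 15.8–16 mm. The highest force I read there was 31 N.
- **Up to the buffer:** Sliding under the nose met about 7 N of drag. At the end the force rose to about 12 N over 0.2 mm of travel, so the buffer took roughly 5 N.
- **Letting go:** As the fingers opened, the gripper jumped about 5 mm sideways. The pictures afterwards showed the strip undisturbed.
- **Last checks:** The last close view shows the strip flat on the wall with its front at 78.3 mm. The free buffer tip was at 75.8 mm, so it is pressed in about 2 mm, its full travel. The stop's nose read 66.1 mm against 65.7–66.0 mm earlier, which is within measuring error. In the top view the other two strips, the soap bars and the wrench are where they were.

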